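# Take the circlip out of a spindle bearing housing with sprung circlip pliers

## Task

Take out the circlip that keeps the cutter spindle's bearing in its housing: draw the sprung circlip pliers out of the wooden block, lower their two pins right through the ring's two eyes and squeeze until the eye centres stand level with the two scribed lines on the rim (16 mm apart), never much tighter, which would strain the ring. Hold that gap for a second, then lift the ring out without letting it spring open. Finish still holding the squeezed pliers steady at that gap, the ring hanging on the pins about 8 cm above where it sat and touching nothing else; leave the other things on the bench in place.

Things in the scene. Friction and masses are not known exactly. Their poses are not given: they have to be found in the camera images.
- housing: grey cast bearing housing, fixed: flange 100 x 100 x 12 mm with four bolts, round barrel 94 mm across, upright bore. Origin: centre of its underside; z up, -x its front, roughly toward the robot, where the two scribed lines are. The ring rests on a seat 36 mm up. The rim rises to 46 mm at the left and right only (+y, -y); front and back are cut away to seat level.
- housing_seat (a point): centre of the bore at seat level, 36 mm above the housing's underside. At the left and right a lip of inner radius 35.7 mm, underside 5 mm above the seat, holds the ring in its groove. Under the eyes of the ring the depth is free to 9 mm below the seat; the spindle end in the middle (radius 17.4 mm) ends 5 mm below it.
- mark_left (a point): inner end of the left (+y) scribed line on the front rim of the housing, seat level; the line runs along the housing's x, 8 mm left of its middle plane
- mark_right (a point): the same for the right line, 8 mm right of the middle plane; the lines are 16 mm apart
- circlip: loose flat sprung steel ring, 3.5 mm thick, 73.6 mm outside at rest, 30 g, in the groove of the housing, eyes to the front. Origin: ring centre, underside; -x points to the gap between the eyes. With the eye centres nearer than about 21 mm it comes free of both lips. Closing it takes about 1.3 N at each eye to begin, 2.6 N at the lines.
- eye_left (a point): centre of the left (+y) eye of the ring, half way through its thickness: hole 7 mm wide in a lug 12 mm wide, at (-23, +14) mm from the ring's centre at rest. The eye centres are 28 mm apart at rest, 16 mm when level with the lines (each moves 6 mm inward and 1.5 mm to the front); the lugs touch at 12 mm.
- eye_right (a point): the same for the right (-y) eye
- tool_block: light wooden tool block, fixed, 56 x 92 x 62 mm (x, y, z), in whose top a pocket 13 x 44 mm (x, y), 48 mm deep, holds the pliers, pins down. Origin: centre of its underside
- pliers: spring-opened circlip pliers, dark steel with black sleeves, 154 mm tall, 60 mm over the handles, 140 g, upright in the block; squeezing the handles closes the pins. This body is the arm with left pin and right handle. Origin: at rest midway between the pin ends; z up the tool, y the line along which handles and pins close. Pivot 58 mm above the pin ends, axis x.
- pin_left (a point): end of the left (+y) pin, on its axis. Pins: 4.6 mm thick, the last 4 mm tapering to 2.4 mm, 10.5 mm long below a shoulder 9 mm wide that cannot pass an eye; 28 mm apart at rest, like the eyes. As the pliers close, the pin ends sink 2 to 3 mm relative to the fingers: enter with the shoulders 3 to 4 mm above the ring.
- pin_right (a point): end of the right (-y) pin of the pliers
- handle_left (a point): outside of the left (+y) handle, 140 mm above the pin ends. The sleeves reach from 96 to 154 mm above the pin ends, flat outside, 15.5 mm wide along x; grip them across y, 135 to 140 mm above the pin ends.
- handle_right (a point): outside of the right (-y) handle, 140 mm above the pin ends; at rest the two outsides are 57 mm apart here, 60 mm at the top; they lean outward upward at rest and are nearly upright with the ring at the lines
- pliers_lever (a joint): angle (rad) by which the pliers are closed: 0 at rest, about 0.31 with the ring at the lines. A spring holds them open against a stop: up to about 5 N on each handle nothing moves, then the pins close about 0.7 mm per mm at the handles; some 10 to 15 N on each handle, and about 31 mm between the fingers, with the ring at the lines.
- grease_tin: bystander: round tin, 63 mm across, 46 mm tall; origin under its centre
- spare_cutter: bystander: toothed cutter wheel lying flat, 59 mm across, 6 mm thick
- euro_cylinder_2: bystander: brass lock cylinder, 32 x 68 x 17 mm
- padlock_2: bystander: brass padlock, 63 x 42 x 19 mm
There are look-alikes about, which are no part of the job. Several things have the shape of the circlip; the one meant has the colours described above.

How it is judged (in metres and radians):
On the way, in this order (a step that is already met when the one before it is completed fails the run):
1. both pins are through the eyes of the circlip, the ring still at rest in its groove (z of each of pin_left, pin_right in the frame of circlip below -0.001 m and horizontal distance between any of pin_left, pin_right and eye_left below 0.004 m and horizontal distance between any of pin_left, pin_right and eye_right below 0.004 m and z of circlip in the frame of housing below 0.04 m and distance between eye_left and eye_right above 0.0235 m), for 0.1 s.
2. the ring is squeezed until the eyes stand at the lines, still on its seat, and held there (distance between eye_left and eye_right between 0.0135 and 0.0185 m and z of each of pin_left, pin_right in the frame of circlip below -0.001 m and z of circlip in the frame of housing below 0.04 m), for 0.6 s.
At the end, for the whole second after the job is handed in: the fingers hold the pliers, both pins are in the eyes, the eye centres are 13.5 to 18.5 mm apart, the ring hangs on the pins alone with its eyes 6 cm or more above its seat, and all is steady (distance between eye_left and eye_right between 0.0135 and 0.0185 m and z of each of pin_left, pin_right in the frame of circlip below 0.001 m and z of each of eye_left, eye_right in the frame of housing above 0.096 m and contact force between pliers and circlip above 0.5 N and contact force between the fingers and pliers above 2 N and contact force between each of circlip, pliers and housing below 0.05 N and contact force between circlip and the arm below 0.05 N and contact force between circlip and the fingers below 0.05 N and linear speed of each of circlip, pliers below 0.03 m/s and velocity of joint pliers_lever between -0.05 and 0.05 rad/s); the arm keeps its last pose, push and grip.
It fails at once if the circlip is overstrained (eye centres closer than 12.5 mm) (distance between eye_left and eye_right below 0.0125 m).
It fails at once if the ring springs open (eye centres more than 20 mm apart) while it is lifted out (z of circlip in the frame of housing above 0.05 m and distance between eye_left and eye_right above 0.02 m).
It fails at once if a bystander (tin, cutter wheel, lock cylinder, padlock) is pushed by more than 2 cm (distance of any of grease_tin, spare_cutter, euro_cylinder_2, padlock_2 from where it was at the start of the episode above 0.02 m).
It also fails if it takes over 56 s, if anything falls off the work surface, if the arm or the gripper's body presses on something with over 40 N, if the wrist force passes 120 N, or if a joint passes its speed limit or range.

## Robot

A 7-joint arm with a two-finger parallel gripper is mounted at the origin on a cart in front of the work surface, level with it; the furniture and walls round the work are solid. World frame = base frame: x ahead of the robot, y to its left, z up, the work surface at z = 0. Lengths are in mm, angles in rad, forces in N, time in s.
With the tool pointing down it reaches from about 400 to 850 mm from the base axis. Payload 10.4 kg.
Tool frame: the origin (TCP) lies at the very end of the fingers, on their centre line; the grasp point (between the pads) lies 19 mm behind it; z points along the fingers, x is the direction in which the jaws open and shut, and the axes are right-handed (so a half turn about z gives the same grasp; the last joint's range is limited). The gripper opens to 87 mm and grips with 3 to 60 N. Pads are 19 mm wide; open, the fingers measure 117 mm over their backs; the gripper's body (75 mm by 190 mm) begins 51 mm behind the grasp point.
Start: joints at [1.324, 0.332, -0.065, 1.46, 0.022, 1.35, -0.088], TCP at [138.731, -609.431, 222.576] pointing down, gripper open.
Joint ranges: [-2.6, 2.6], [-0.5, 2.12], [-1.47, 1.34], [0.16, 2.42], [-1.27, 4.41], [0.06, 2.06], [-2.6, 2.6]. Speed limits (rad/s): [2.22, 2.22, 2.79, 2.79, 3.14, 3.14, 3.14].

## Interface

Orientations are given as a rotation vector (axis times angle).
In Python, from workcell import * gives the robot as it stands. The module is installed in compiled form; this text tells all that it offers.
- The arm moves only by the shell command python3 -m creep 'ROWS' [OPENING]. ROWS is JSON, a list of rows, each a list of 2 entries, a list of its own where there are three numbers: the shift along the world's x, y, z in m, then the turn about the world's z in rad. A call has 1 to 5 rows; each row shifts and turns the commanded pose from where the row before left it; what a row does not reach is not made up. A row lasts 1/8 s, in which the tool goes at most 62.5 mm and 10.7 degrees, less where a joint would pass 70% of its speed; a pose out of reach is approached as far as the arm can. A call with a gripper value outside its range is refused whole. OPENING is the opening, from 0 (shut) to 1 (fully open), set as the call begins (- or left out, the last holds). The fingers move at their own pace and stop on an object; the grip force is fixed at half the most. Time passes only in rows, so rows that do not move let the fingers close. It gives the time, the measured TCP pose, the force and the opening at its end, in the units of the state.
- sense(): the state, without advancing time (a new reading comes with each control period).
- read_camera(name): name is "scene" or "top"; returns a dict with "pixels" (384x512x3 uint8, red, green, blue), "z_map" (384x512 float32, mm along the optical axis (not along the pixel's ray), 0 where there is no reading), "fx", "fy", "cx", "cy" (pixels), "R" (3x3) and "t" (3): a world point X has camera coordinates R X + t. Camera axes: x right, y down, z forward; pixel columns grow to the right and rows downward; lengths in mm; the calibration is good to about 2 mm. A picture is of the moment at which its call begins.
- close_job(): hands the job in, once; it reports no verdict.
The state is a dict: "time": time; "joints": joint angles; "qvel": joint speeds; "joint_torque": joint torques, N m; "ee_pos": TCP position; "ee_rot": TCP orientation; "contact_force": force on the tool from outside, world axes, zero at the start; "wrist_torque": the same for the moment, N m; "width": opening from 0.0 (shut) to 1.0 (fully open).
Only numpy, scipy, OpenCV 4.12 (cv2) and the standard library are available. Lean on these libraries where they do the work, as an engineer would, in place of code of your own. Each camera call takes 0.05 s, during which the arm holds its last target.

## Working session

There is one attempt and no reset: what is moved stays moved. The work goes in short steps, Python scripts to look and compute and a shell command to move; the robot and the scene stay as the last step left them, time stands still between calls to the robot, and variables do not carry over. Pictures are saved under pics/ and viewed, and the job is handed in when it is done.

```bash
mkdir -p pics; cat > h.py <<'E'
from workcell import *
import numpy as np, cv2
def snap(n,f):
    c=read_camera(n); np.savez(f'{f}.npz',**c)
    cv2.imwrite(f'pics/{f}.png',c['pixels'][:,:,::-1]); return c
def P(c,u,v,z=None):
    d=np.array([(u-c['cx'])/c['fx'],(v-c['cy'])/c['fy'],1.0]); R=c['R'];o=-R.T@c['t'];w=R.T@d
    if z is None: return o+w*float(c['z_map'][int(round(v)),int(round(u))])
    return o+w*(z-o[2])/w[2]
def proj(c,X):
    p=c['R']@np.array(X,float)+c['t']; return c['fx']*p[0]/p[2]+c['cx'],c['fy']*p[1]/p[2]+c['cy']
E
python3 - <<'E'
from h import *
for n in('scene','top'):
    c=snap(n,n+'0'); print(n,c['fx'],c['cx'],c['cy'],c['R'].round(3).tolist(),(-c['R'].T@c['t']).round(0))
print(sense())
E
```

```text
scene 466.03780625380784 258.2507320431151 186.0095738177754 [[-0.617, -0.787, -0.003], [-0.612, 0.482, -0.627], [0.495, -0.384, -0.779]] [  14.  270. 1022.]
top 446.57293712776084 249.19888287049244 189.75464958070438 [[0.023, -1.0, 0.01], [-0.984, -0.024, -0.179], [0.179, -0.006, -0.984]] [ 397. -166. 1166.]
{'time': 0.1, 'joints': array([ 1.32439698,  0.33279318, -0.06468333,  1.46083151,  0.02160571,
        1.34985528, -0.0885007 ]), 'qvel': array([-5.75420592e-05, -1.12528603e-03,  1.34201054e-04, -3.35435479e-03,
        6.21400925e-04,  6.79799259e-04, -3.38380179e-04]), 'joint_torque': array([ 1.69774314e-03, -6.24548650e+01,  2.48303474e-02, -3.90715957e+01,
       -6.14109356e-02,  3.65498965e-02,  7.13678401e-05]), 'ee_pos': array([ 138.62593817, -609.10525026,  221.85544669]), 'ee_rot': array([-2.45506910e+00,  1.95905079e+00,  1.52216359e-03]), 'contact_force': array([ 0.08746144, -0.23965415,  0.36112609]), 'wrist_torque': array([ 0.03979902, -0.01327021,  0.04390534]), 'width': 0.9995397420448001}
```

View pics/scene0.png

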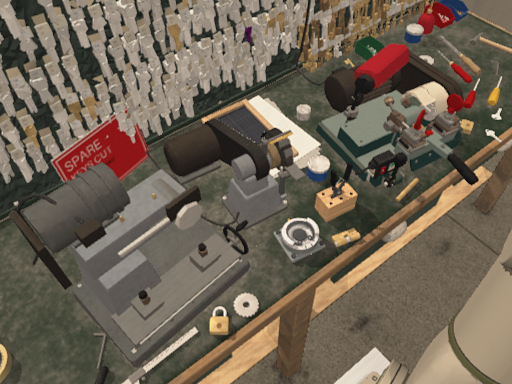

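View pics/top0.png

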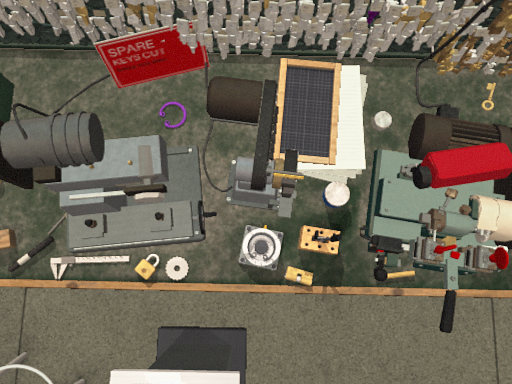

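The scene picture shows the housing at (301,234) and the block with pliers at (337,198). In the top picture the housing is at (261,247), the block at (319,240) and the lock cylinder at (298,275). I'll zoom in on these.

```bash
python3 - <<'E'
from h import *
for n,(a,b,w,h) in {'top':(230,210,120,80),'scene':(265,165,110,100)}.items():
    c=np.load(n+'0.npz'); im=c['pixels'][b:b+h,a:a+w,::-1]
    s=6 if n=='top' else 6
    im=cv2.resize(im,None,fx=s,fy=s,interpolation=cv2.INTER_CUBIC)
    for k in range(0,w,10): cv2.putText(im,str(a+k),(k*s,10),0,.35,(0,255,255),1); cv2.line(im,(k*s,12),(k*s,18),(0,255,255),1)
    for k in range(0,h,10): cv2.putText(im,str(b+k),(0,k*s+4),0,.35,(0,255,255),1)
    cv2.imwrite(f'pics/{n}0z.png',im)
E
```

```text
(no output)
```

View pics/top0z.png

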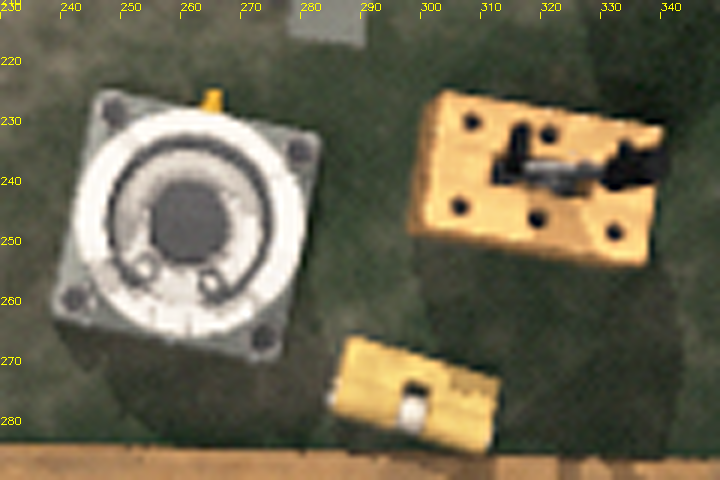

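View pics/scene0z.png

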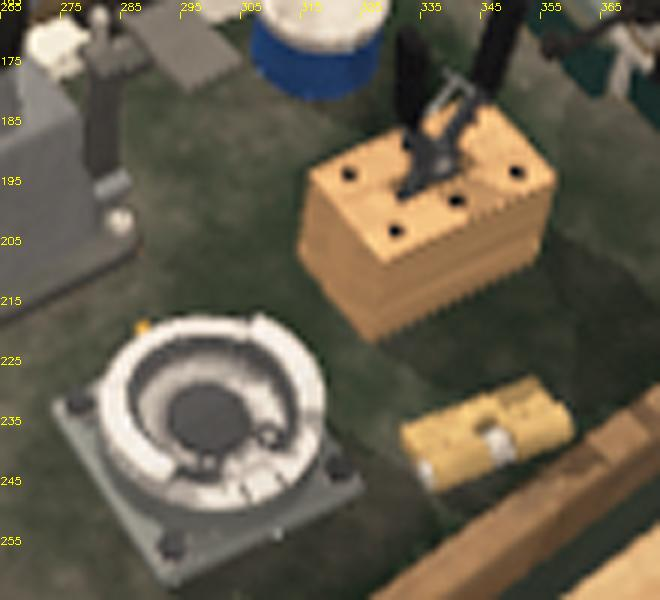

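```bash
python3 - <<'E'
from h import *
T=dict(np.load('top0.npz'));S=dict(np.load('scene0.npz'))
def t(x,y): return (230+x/6-.42,210+y/6-.42)
def s(x,y): return (265+x/6-.42,165+y/6-.42)
def tri(a,b):
    A=[];B=[]
    for c,(u,v) in((T,a),(S,b)):
        d=np.array([(u-c['cx'])/c['fx'],(v-c['cy'])/c['fy'],1.0]);w=c['R'].T@d;w/=np.linalg.norm(w);o=-c['R'].T@c['t']
        M=np.eye(3)-np.outer(w,w);A.append(M);B.append(M@o)
    X=np.linalg.solve(A[0]+A[1],B[0]+B[1]); return X.round(1),[np.round(np.linalg.norm(m@X-b),1) for m,b in zip(A,B)]
print('flange top view')
F=np.array([P(T,*t(*p),12) for p in[(97,90),(320,132),(278,362),(53,315)]]);print(F.round(1).tolist(),F.mean(0).round(1))
F2=np.array([P(S,*s(*p),12) for p in[(53,405),(363,485),(172,585)]]);print(F2.round(1).tolist(),F2[[0,1]].mean(0).round(1))
print('eyes');
for a,b in(((147,268),(208,460)),((211,285),(268,434))):
    print(P(T,*t(*a),37.7).round(1),P(S,*s(*b),37.7).round(1),tri(t(*a),s(*b)))
print('marks',[P(T,*t(*p),36).round(1).tolist() for p in((162,322),(214,315))],[P(S,*s(*p),36).round(1).tolist() for p in((245,490),(283,480))])
print('block top');B=np.array([P(T,*t(*p),62) for p in[(443,88),(663,127),(645,265),(425,235)]]);print(B.round(1).tolist(),B.mean(0).round(1))
B=np.array([P(S,*s(*p),62) for p in[(310,177),(385,263),(556,177),(487,100)]]);print(B.round(1).tolist(),B.mean(0).round(1))
for n,c,(a,b,w,h) in(('t',T,(300,222,45,30)),('s',S,(322,158,40,45))):
    im=c['pixels'][b:b+h,a:a+w,::-1];im=cv2.resize(im,None,fx=14,fy=14,interpolation=cv2.INTER_CUBIC)
    im=np.clip(im.astype(float)*1.6,0,255).astype(np.uint8)
    z=c['z_map'][b:b+h,a:a+w]
    # world z map
    uu,vv=np.meshgrid(np.arange(a,a+w),np.arange(b,b+h))
    cam=np.stack([(uu-c['cx'])/c['fx']*z,(vv-c['cy'])/c['fy']*z,z],-1)
    W=(cam-c['t'])@c['R']
    zz=cv2.resize(np.clip(W[...,2]*1.4,0,255).astype(np.uint8),None,fx=7,fy=7,interpolation=cv2.INTER_NEAREST)
    for k in range(0,w,5): cv2.putText(im,str(a+k),(k*14,10),0,.35,(0,255,255),1)
    for k in range(0,h,5): cv2.putText(im,str(b+k),(0,k*14+9),0,.35,(0,255,255),1)
    cv2.imwrite(f'pics/pl_{n}.png',im)
    m=(W[...,2]>100)&(W[...,2]<260)
    pts=W[m]; print(n,m.sum(),'max z',W[...,2].max())
    for lo in(110,120,130,140,150,160):
        q=pts[(pts[:,2]>=lo)&(pts[:,2]<lo+10)]
        print(lo,len(q),q.round(0)[:12].tolist())
E
```

```text
flange top view
[[515.7, -166.4, 12.0], [499.9, -262.8, 12.0], [402.0, -245.9, 12.0], [419.5, -150.0, 12.0]] [ 459.3 -206.3   12. ]
[[512.2, -165.0, 12.0], [400.6, -242.1, 12.0], [414.1, -147.9, 12.0]] [ 456.4 -203.6   12. ]
eyes
[ 439.2 -189.    37.7] [ 439.1 -187.1   37.7] (array([ 439.8, -188.7,   35.1]), [np.float64(0.6), np.float64(0.6)])
[ 432.8 -215.8   37.7] [ 433.2 -215.1   37.7] (array([ 433.2, -215.6,   37.1]), [np.float64(0.4), np.float64(0.4)])
marks [[417.2, -195.8, 36.0], [420.6, -217.4, 36.0]] [[419.6, -190.3, 36.0], [413.5, -205.8, 36.0]]
block top
[[514.8, -309.4, 62.0], [500.9, -400.3, 62.0], [444.3, -392.1, 62.0], [454.3, -302.0, 62.0]] [ 478.6 -350.9   62. ]
[[509.7, -305.8, 62.0], [455.9, -299.5, 62.0], [443.7, -389.7, 62.0], [493.1, -396.9, 62.0]] [ 475.6 -347.9   62. ]
t 126 max z 1165.6488979299716
110 14 [[485.0, -369.0, 118.0], [483.0, -360.0, 115.0], [483.0, -367.0, 116.0], [480.0, -337.0, 111.0], [480.0, -339.0, 115.0], [480.0, -341.0, 117.0], [480.0, -344.0, 114.0], [480.0, -367.0, 119.0], [477.0, -327.0, 118.0], [478.0, -367.0, 118.0], [476.0, -366.0, 1
[... 2447 characters left out ...]
1.0, 148.0], [468.0, -373.0, 148.0], [474.0, -367.0, 143.0], [472.0, -367.0, 144.0], [471.0, -369.0, 144.0]]
150 34 [[481.0, -370.0, 158.0], [481.0, -371.0, 153.0], [478.0, -371.0, 156.0], [474.0, -370.0, 160.0], [479.0, -369.0, 152.0], [478.0, -373.0, 150.0], [472.0, -368.0, 159.0], [472.0, -371.0, 157.0], [468.0, -374.0, 159.0], [475.0, -369.0, 152.0], [473.0, -370.0, 153.0], [469.0, -369.0, 157.0]]
160 41 [[481.0, -376.0, 163.0], [477.0, -374.0, 168.0], [481.0, -373.0, 162.0], [478.0, -372.0, 166.0], [476.0, -374.0, 166.0], [475.0, -376.0, 166.0], [477.0, -372.0, 163.0], [474.0, -371.0, 166.0], [472.0, -373.0, 166.0], [470.0, -375.0, 167.0], [477.0, -369.0, 161.0], [476.0, -371.0, 161.0]]
```

```bash
python3 -c "
import cv2,numpy as np
a=cv2.imread('pics/pl_t.png');b=cv2.imread('pics/pl_s.png');print(a.shape,b.shape)
"
```

```text
(420, 630, 3) (630, 560, 3)
```

View pics/pl_t.png

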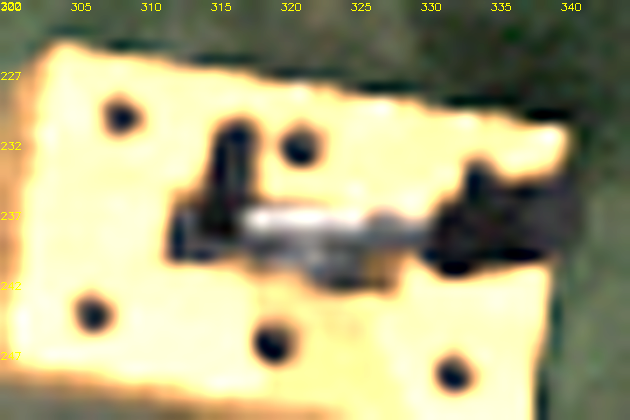

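View pics/pl_s.png

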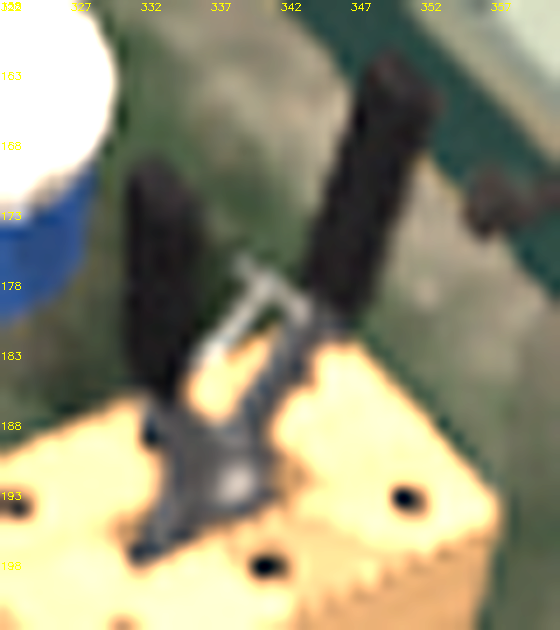

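The sleeves' tops stand clear in both views: top at about (317,231) and (335,236), scene at (333,172) and (350,163). I'll measure the handle centre, the yaw and the obstacle heights.

```bash
python3 - <<'E'
from h import *
from scipy.cluster.vq import kmeans2
C={n:dict(np.load(n+'0.npz')) for n in('top','scene')}
for n,c in C.items():
    z=c['z_map'];vv,uu=np.mgrid[:384,:512]
    W=(np.stack([(uu-c['cx'])/c['fx']*z,(vv-c['cy'])/c['fy']*z,z],-1)-c['t'])@c['R']
    W=W[z>0]
    q=W[(abs(W[:,0]-478)<30)&(abs(W[:,1]+349)<45)&(W[:,2]>163)&(W[:,2]<175)]
    L=q[q[:,1]>-349];R=q[q[:,1]<-349]
    for k in(L,R): print(n,len(k),k.min(0).round(1),k.max(0).round(1),k.mean(0).round(1))
    d=(L.min(0)+L.max(0)-R.min(0)-R.max(0))/2; print('mid',((L.min(0)+L.max(0)+R.min(0)+R.max(0))/4).round(1),'yaw',np.arctan2(-d[0],d[1]),np.hypot(d[0],d[1]))
    # obstacles
    for lo in(150,200,250):
        b=W[(W[:,2]>lo)&(W[:,2]<700)&(abs(W[:,0]-480)<200)&(abs(W[:,1]+270)<220)]
        print(lo,len(b), [ (int(i),int(j)) for i,j in np.unique((b[:,:2]//40*40).round(),axis=0)])
s=sense();R=cv2.Rodrigues(s['ee_rot'])[0];print(R.round(3))
E
```

```text
top 24 [ 477.8 -328.7  165. ] [ 491.5 -321.3  171.4] [ 484.7 -325.1  168.6]
top 27 [ 470.3 -380.6  163.3] [ 483.8 -370.9  171.6] [ 477.6 -375.6  167.5]
mid [ 480.8 -350.4  167.8] yaw -0.1494701121250928 51.326548454386945
150 2801 [(360, -480), (400, -480), (440, -400), (440, -360), (480, -400), (480, -360), (480, -280), (520, -280), (520, -240), (560, -320), (560, -280), (560, -240), (560, -200), (600, -320), (600, -280), (600, -240), (600, -200), (600, -160), (640, -280), (640, -240), (640, -200), (640, -160)]
200 1358 [(360, -480), (400, -480), (560, -320), (560, -280), (560, -240), (560, -200), (600, -320), (600, -280), (600, -240), (600, -200), (600, -160), (640, -280), (640, -240), (640, -200)]
250 0 []
scene 17 [ 473.7 -327.3  163.1] [ 488.  -317.3  170.4] [ 480.4 -322.3  165.5]
scene 14 [ 467.  -376.2  163.2] [ 481.4 -368.1  168.4] [ 473.5 -372.7  165.5]
mid [ 477.6 -347.2  166.3] yaw -0.13252540105109817 50.31680180407933
150 2606 [(360, -480), (360, -440), (400, -480), (440, -400), (440, -360), (440, -320), (480, -400), (480, -360), (480, -320), (480, -280), (480, -240), (520, -280), (520, -240), (560, -320), (560, -280), (560, -240), (560, -200), (560, -160), (600, -320), (600, -280), (600, -240), (600, -200), (600, -160), (640, -280), (640, -240), (640, -200), (640, -160)]
200 908 [(360, -480), (360, -440), (400, -480), (560, -320), (560, -280), (560, -240), (560, -200), (600, -320), (600, -280), (600, -240), (600, -200), (640, -280), (640, -240), (640, -200)]
250 0 []
[[ 0.222 -0.975 -0.   ]
 [-0.975 -0.222  0.001]
 [-0.001  0.    -1.   ]]
```

```bash
python3 - <<'E'
from h import *
C={n:dict(np.load(n+'0.npz')) for n in('top','scene')}
for n,c in C.items():
    z=c['z_map'];vv,uu=np.mgrid[:384,:512]
    W=(np.stack([(uu-c['cx'])/c['fx']*z,(vv-c['cy'])/c['fy']*z,z],-1)-c['t'])@c['R']
    m=(z>0)&(W[...,2]>185)&(W[...,2]<500)
    for (x0,x1,y0,y1) in((340,450,-500,-430),(420,560,-460,-100),(100,450,-600,-100)):
        k=m&(W[...,0]>x0)&(W[...,0]<x1)&(W[...,1]>y0)&(W[...,1]<y1)
        if k.any():
            q=W[k];print(n,k.sum(),q.min(0).round(),q.max(0).round(),uu[k].min(),uu[k].max(),vv[k].min(),vv[k].max())
E
```

```text
top 155 [ 383. -469.  193.] [ 410. -443.  219.] 374 387 268 281
top 175 [ 383. -596.  185.] [ 450. -443.  231.] 374 443 250 281
scene 135 [ 379. -462.  185.] [ 405. -438.  215.] 394 407 153 166
scene 200 [ 379. -600.  185.] [ 450. -438.  230.] 394 424 113 166
```

```bash
python3 -m creep '[[[0,0,0.04],0],[[0.02,0.015,0.03],0],[[0.04,0.03,0],-0.05],[[0.04,0.03,0],-0.05],[[0.04,0.03,0],-0.05]]' 0.95
```

```text
time: 0.72
ee_pos: [279.8, -503.2, 292.3]
ee_rot: [-2.3, 2.14, 0.001]
contact_force: [0.7, -1.0, 0.1]
width: 0.951
```

```bash
python3 -m creep '[[[0.04,0.031,0],-0.05],[[0.04,0.031,0],-0.05],[[0.04,0.031,0],-0.05],[[0.04,0.031,0],-0.05],[[0.039,0.03,0],-0.018]]'; python3 -m creep '[[[0,0,-0.02],0],[[0,0,-0.02],0],[[0,0,-0.02],0],[[0,0,-0.02],0]]'
```

```text
time: 1.35
ee_pos: [478.8, -349.2, 292.3]
ee_rot: [2.054, -2.377, -0.001]
contact_force: [0.5, -0.5, -0.1]
width: 0.952
time: 1.85
ee_pos: [477.5, -350.3, 211.5]
ee_rot: [2.056, -2.375, -0.001]
contact_force: [-0.2, -0.5, -0.6]
width: 0.952
```

```bash
python3 - <<'E'
from h import *
s=sense();print(s['ee_pos'],cv2.Rodrigues(s['ee_rot'])[0].round(3).tolist())
A=[]
for n,(a,b,w,h) in {'top':(280,190,90,80),'scene':(300,110,90,80)}.items():
    c=snap(n,n+'1'); im=c['pixels'][b:b+h,a:a+w,::-1]; A.append(cv2.resize(im,None,fx=4.4,fy=6,interpolation=cv2.INTER_CUBIC) if 0 else cv2.resize(im,None,fx=4,fy=4,interpolation=cv2.INTER_CUBIC))
cv2.imwrite('pics/v1.png',np.hstack(A))
E
```

```text
[ 477.4794613  -350.27465931  211.46894214] [[-0.144, -0.99, -0.001], [-0.99, 0.144, 0.0], [-0.0, 0.001, -1.0]]
```

View pics/v1.png

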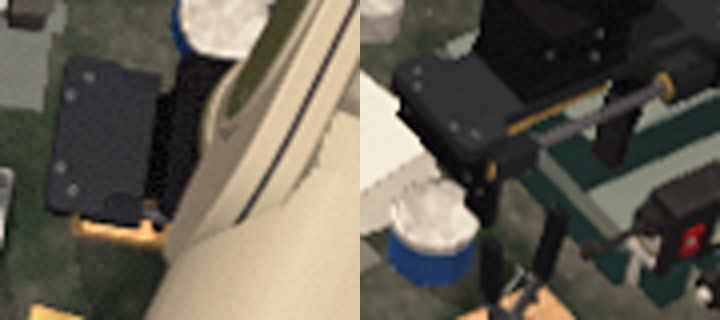

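```bash
python3 - <<'E'
from h import *
for n in('top','scene'):
    c=dict(np.load(n+'1.npz'))
    z=c['z_map'];vv,uu=np.mgrid[:384,:512]
    W=(np.stack([(uu-c['cx'])/c['fx']*z,(vv-c['cy'])/c['fy']*z,z],-1)-c['t'])@c['R']
    d=W-np.array([477.5,-350.3,0]);a=d@[0.144,0.99,0];b=d@[0.99,-0.144,0]
    for lo,hi in((206,216),(216,226),(226,240),(150,172)):
        for sg in(1,-1):
            m=(z>0)&(W[...,2]>lo)&(W[...,2]<hi)&(abs(b)<40)&(a*sg>10)&(a*sg<70)
            if m.any(): print(n,lo,hi,sg,m.sum(),'along',a[m].min().round(1),a[m].max().round(1),'across',b[m].min().round(1),b[m].max().round(1),'zmin',W[...,2][m].min().round(1))
E
```

```text
scene 206 216 1 17 along 44.9 52.6 across -15.1 6.4 zmin 208.0
scene 206 216 -1 20 along -48.7 -38.8 across -15.9 5.2 zmin 206.7
scene 216 226 1 26 along 42.0 53.8 across -16.3 7.9 zmin 216.0
scene 216 226 -1 32 along -47.7 -37.9 across -15.0 6.4 zmin 216.0
scene 226 240 1 17 along 40.4 53.4 across -15.1 -7.7 zmin 226.0
scene 226 240 -1 37 along -50.4 -38.7 across -15.6 4.4 zmin 226.0
scene 150 172 1 41 along 22.8 32.0 across -5.6 10.4 zmin 150.5
scene 150 172 -1 41 along -27.6 -17.5 across -5.6 11.4 zmin 150.2
```

```bash
python3 -m creep '[[[0.002,0.001,-0.015],0],[[0.002,0.001,-0.015],0],[[0,0,0],0]]'; python3 - <<'E'
from h import *
s=sense();print(s['ee_pos'])
c=snap('scene','scene2')
a,b,w,h=315,130,60,60
im=c['pixels'][b:b+h,a:a+w,::-1];im=np.clip(cv2.resize(im,None,fx=10,fy=10,interpolation=cv2.INTER_CUBIC)*1.8,0,255).astype(np.uint8)
cv2.imwrite('pics/v2.png',im)
z=c['z_map'];vv,uu=np.mgrid[:384,:512]
W=(np.stack([(uu-c['cx'])/c['fx']*z,(vv-c['cy'])/c['fy']*z,z],-1)-c['t'])@c['R']
d=W-[s['ee_pos'][0],s['ee_pos'][1],0];A=d@[0.144,0.99,0];B=d@[0.99,-0.144,0];Z=W[...,2]
for sg in(1,-1):
  for lo in range(150,235,6):
    m=(z>0)&(Z>lo)&(Z<lo+6)&(abs(B)<40)&(A*sg>10)&(A*sg<70)
    if m.any(): print(sg,lo,m.sum(),'along',A[m].min().round(1),A[m].max().round(1),'across',B[m].min().round(1),B[m].max().round(1))
E
```

```text
time: 2.33
ee_pos: [481.3, -347.8, 181.1]
ee_rot: [2.056, -2.375, -0.004]
contact_force: [-0.8, 0.3, -0.2]
width: 0.953
[ 481.30635435 -347.83329094  181.08726325]
1 150 7 along 21.2 27.9 across -8.2 0.4
1 156 11 along 20.4 28.0 across -8.8 1.5
1 162 13 along 21.0 27.8 across -7.3 4.0
1 168 2 along 25.4 26.0 across -7.0 2.4
1 180 14 along 42.5 51.5 across -15.2 8.4
1 186 15 along 40.2 52.1 across -12.9 3.1
1 192 10 along 42.5 52.6 across -14.7 -2.8
1 198 6 along 43.6 51.0 across -13.9 -7.2
1 204 5 along 44.8 53.8 across -14.0 -12.8
1 210 7 along 43.2 54.4 across -14.3 -10.3
1 216 1 along 54.0 54.0 across -12.0 -12.0
-1 150 15 along -31.7 -21.3 across -8.2 7.3
-1 156 8 along -31.5 -21.3 across -3.8 8.4
-1 162 18 along -28.6 -22.0 across -8.2 7.0
-1 174 4 along -44.1 -42.1 across -10.7 9.0
-1 180 13 along -50.7 -39.7 across -16.4 4.7
-1 186 14 along -48.3 -39.6 across -13.9 5.6
-1 192 16 along -48.5 -39.0 across -13.6 4.8
-1 198 16 along -48.3 -39.8 across -14.6 4.9
-1 204 13 along -47.8 -38.8 across -14.8 2.5
-1 210 13 along -50.2 -38.8 across -13.6 -1.9
-1 216 13 along -51.2 -39.4 across -14.3 6.4
-1 222 12 along -52.6 -39.5 across -16.0 9.8
-1 228 15 along -49.7 -39.6 across -15.9 6.6
-1 234 7 along -47.1 -44.9 across -7.4 5.2
```

View pics/v2.png

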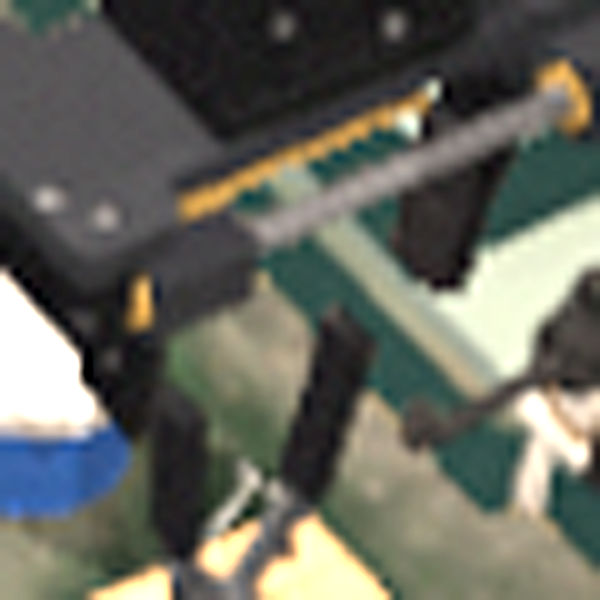

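```bash
python3 - <<'E'
from h import *
c=dict(np.load('scene2.npz'));p=np.array([481.3,-347.8,0]);u=np.array([.144,.99,0]);v=np.array([.99,-.144,0])
for a in(-41.5,-58,41.5,58):
  for b in(-10,10):
    x=proj(c,p+a*u+b*v+[0,0,181]);print(a,b,[round((x[0]-315)*10+4),round((x[1]-130)*10+4)])
# dark mask along rows of finger
E
```

```text
-41.5 -10 [435, 293]
-41.5 10 [385, 241]
-58 -10 [489, 268]
-58 10 [439, 216]
41.5 -10 [154, 423]
41.5 10 [106, 368]
58 -10 [97, 449]
58 10 [49, 394]
```

The picture shows the finger tips at zoomed (437,288) and (160,430), flanking the handles at (345,320) and (180,400). The predicted tip corners match to under 1 px, so I'll descend.

```bash
python3 -m creep '[[[0,-0.001,-0.012],0],[[0,0,-0.012],0],[[0,0,-0.012],0],[[0,0,-0.012],0],[[0,0,0],0]]'; python3 -m creep '[[[0,0,0],0],[[0,0,0],0],[[0,0,0],0]]' 0.72
```

```text
time: 3.0
ee_pos: [481.2, -349.0, 133.3]
ee_rot: [2.055, -2.375, -0.003]
contact_force: [0.3, -0.5, 0.0]
width: 0.952
time: 3.38
ee_pos: [481.9, -349.6, 134.9]
ee_rot: [-2.056, 2.376, -0.001]
contact_force: [0.2, 0.2, -0.4]
width: 0.745
```

```bash
python3 - <<'E'
from h import *
c=snap('scene','scene3')
a,b,w,h=315,130,60,80
im=c['pixels'][b:b+h,a:a+w,::-1];im=np.clip(cv2.resize(im,None,fx=7,fy=7,interpolation=cv2.INTER_CUBIC)*1.8,0,255).astype(np.uint8)
cv2.imwrite('pics/v3.png',im);s=sense();print(s['ee_pos'],s['contact_force'],s['width'])
E
```

```text
[ 481.85539965 -349.49988217  134.85614694] [-1.10229925 -0.36438231  0.82234486] 0.7367872001237766
```

View pics/v3.png

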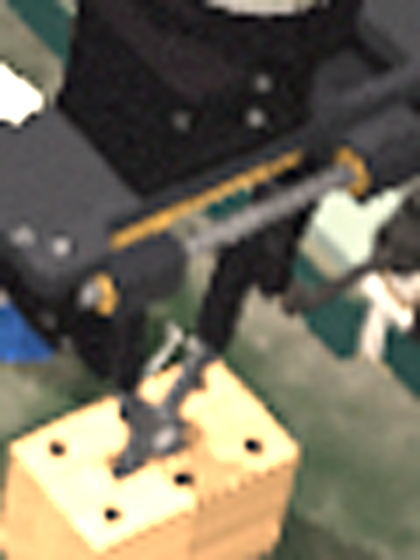

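```bash
python3 -m creep '[[[0,0,-0.002],0],[[0,0,0],0],[[0,0,0],0]]' 0.68;python3 -m creep '[[[0,0,0],0],[[0,0,0],0]]' 0.66;python3 -m creep '[[[0,0,0],0],[[0,0,0],0]]' 0.64
```

```text
time: 3.8
ee_pos: [481.7, -349.4, 132.5]
ee_rot: [2.056, -2.376, -0.0]
contact_force: [-0.7, 0.1, -0.5]
width: 0.681
time: 4.05
ee_pos: [481.8, -349.4, 132.6]
ee_rot: [-2.056, 2.376, -0.0]
contact_force: [-0.2, -0.5, -0.6]
width: 0.662
time: 4.3
ee_pos: [481.9, -349.4, 132.9]
ee_rot: [-2.056, 2.375, -0.001]
contact_force: [-0.6, 1.5, 2.0]
width: 0.644
```

```bash
python3 -m creep '[[[0,0,0],0],[[0,0,0],0],[[0,0,0],0]]' 0.62;python3 -m creep '[[[0,0,0],0],[[0,0,0],0],[[0,0,0],0]]' 0.61
```

```text
time: 4.68
ee_pos: [482.1, -349.4, 133.1]
ee_rot: [-2.056, 2.375, -0.001]
contact_force: [-0.1, 1.1, 4.6]
width: 0.62
time: 5.05
ee_pos: [482.2, -349.4, 133.2]
ee_rot: [-2.056, 2.375, -0.002]
contact_force: [0.3, 1.6, 6.5]
width: 0.613
```

```bash
python3 -m creep '[[[0,0,0],0],[[0,0,0],0],[[0,0,0],0]]' 0.63;python3 -m creep '[[[0,0,0.005],0],[[0,0,0.01],0],[[0,0,0.01],0],[[0,0,0.01],0],[[0,0,0],0]]'
```

```text
time: 5.42
ee_pos: [482.0, -349.5, 132.9]
ee_rot: [-2.056, 2.376, -0.001]
contact_force: [1.1, 0.8, 5.3]
width: 0.633
time: 6.05
ee_pos: [482.2, -349.8, 168.7]
ee_rot: [-2.055, 2.376, -0.003]
contact_force: [-0.2, 0.2, -1.6]
width: 0.629
```

```bash
python3 - <<'E'
from h import *
c=snap('scene','scene4')
a,b,w,h=315,110,60,90
im=c['pixels'][b:b+h,a:a+w,::-1];im=np.clip(cv2.resize(im,None,fx=6.5,fy=6.5,interpolation=cv2.INTER_CUBIC)*1.8,0,255).astype(np.uint8)
cv2.imwrite('pics/v4.png',im)
E
```

```text
(no output)
```

View pics/v4.png

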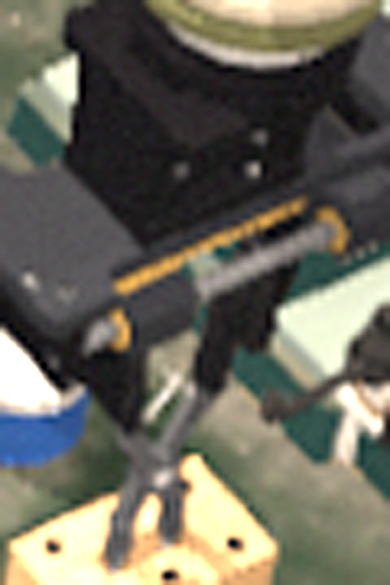

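```bash
python3 -m creep '[[[0,0,0.015],0],[[0,0,0.015],0],[[0,0,0.012],0],[[0,0,0],0]]'; python3 - <<'E'
from h import *
A=[]
for n,(a,b,w,h) in {'top':(245,245,30,28),'scene':(290,230,30,28)}.items():
    c=np.load(n+'0.npz');im=cv2.resize(c['pixels'][b:b+h,a:a+w,::-1],None,fx=13,fy=13,interpolation=cv2.INTER_CUBIC)
    for k in range(0,w,5): cv2.putText(im,str(a+k),(k*13,10),0,.35,(0,255,255),1)
    for k in range(0,h,5): cv2.putText(im,str(b+k),(0,k*13+9),0,.35,(0,255,255),1)
    A.append(im)
cv2.imwrite('pics/v5.png',np.hstack(A))
E
```

```text
time: 6.6
ee_pos: [482.3, -349.8, 211.0]
ee_rot: [-2.055, 2.375, -0.004]
contact_force: [0.9, 0.2, -0.9]
width: 0.632
```

View pics/v5.png

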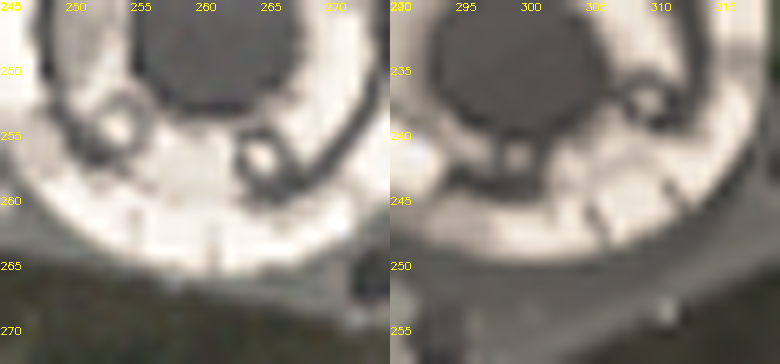

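```bash
python3 - <<'E'
from h import *
T=dict(np.load('top0.npz'));S=dict(np.load('scene0.npz'))
f=lambda a,b,x,y:(a+x/13-.46,b+y/13-.46)
for n,c,e,m in(('top',T,[f(245,245,120,125),f(245,245,262,158)],[f(245,245,137,228),f(245,245,212,243)]),('scene',S,[f(290,230,127,155),f(290,230,258,97)],[f(290,230,206,227),f(290,230,287,198)])):
    E=[P(c,*p,39.5) for p in e];M=[P(c,*p,36) for p in m]
    for nm,q in(('eyes',E),('marks',M)):
        d=q[0]-q[1];print(n,nm,np.round(q,1).tolist(),'mid',((q[0]+q[1])/2).round(1),'len',np.hypot(*d[:2]).round(1),'yaw',np.arctan2(-d[0],d[1]).round(3))
    m=(c['pixels'].max(2)<0)
# flange edges yaw: bolts
E
```

```text
top eyes [[439.4, -188.2, 39.5], [433.7, -215.6, 39.5]] mid [ 436.6 -201.9   39.5] len 28.0 yaw -0.203
top marks [[420.0, -192.0, 36.0], [417.5, -206.4, 36.0]] mid [ 418.7 -199.2   36. ] len 14.7 yaw -0.172
scene eyes [[437.7, -186.0, 39.5], [432.0, -214.3, 39.5]] mid [ 434.9 -200.1   39.5] len 28.8 yaw -0.199
scene marks [[418.0, -188.8, 36.0], [413.3, -205.2, 36.0]] mid [ 415.6 -197.    36. ] len 17.0 yaw -0.281
```

```bash
python3 -m creep '[[[-0.004,0.012,0],-0.01],[[-0.006,0.02,0],-0.01],[[-0.007,0.022,0],-0.01],[[-0.007,0.022,0],-0.01],[[-0.007,0.022,0],0]]'; python3 -m creep '[[[-0.006,0.02,0],0],[[-0.005,0.017,0],0],[[-0.004,0.013,0],0],[[0,0,0],0]]';  python3 - <<'E'
from h import *
A=[]
for n,(a,b,w,h) in {'top':(220,210,70,70),'scene':(260,190,70,70)}.items():
    c=snap(n,n+'6');im=cv2.resize(c['pixels'][b:b+h,a:a+w,::-1],None,fx=5.7,fy=5.7,interpolation=cv2.INTER_CUBIC);A.append(im)
cv2.imwrite('pics/v6.png',np.hstack(A))
E
```

```text
time: 7.22
ee_pos: [449.9, -249.7, 208.9]
ee_rot: [2.007, -2.416, -0.002]
contact_force: [0.4, -0.2, -0.8]
width: 0.633
time: 7.72
ee_pos: [435.7, -200.8, 209.7]
ee_rot: [2.009, -2.415, 0.001]
contact_force: [0.4, 0.0, -1.5]
width: 0.632
```

View pics/v6.png

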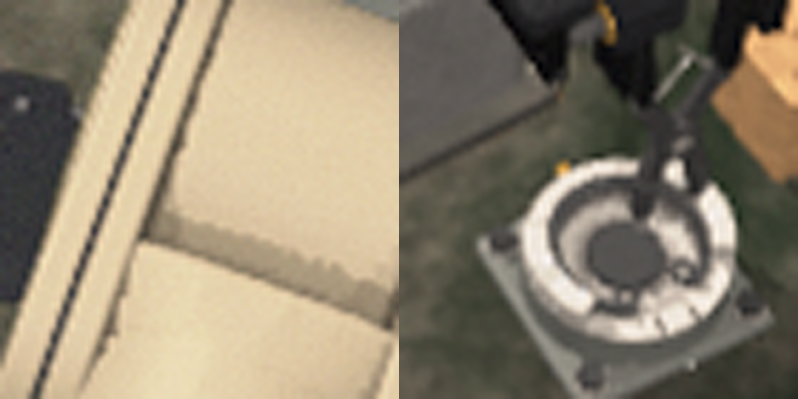

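```bash
cat > z.py <<'E'
import sys
from h import *
f,a,b,w,h,s,new=sys.argv[1],*map(int,sys.argv[2:7]),sys.argv[7]
c=snap('scene',f) if new=='1' else np.load(f+'.npz')
im=cv2.resize(c['pixels'][b:b+h,a:a+w,::-1],None,fx=s,fy=s,interpolation=cv2.INTER_CUBIC)
im=np.clip(im*1.3,0,255).astype(np.uint8)
for k in range(0,w,5): cv2.putText(im,str(a+k),(k*s,10),0,.35,(0,255,255),1)
for k in range(0,h,5): cv2.putText(im,str(b+k),(0,k*s+9),0,.35,(0,255,255),1)
cv2.imwrite(f'pics/{f}z.png',im)
E
python3 z.py scene6 290 205 35 45 13 0
```

```text
(no output)
```

View pics/scene6z.png

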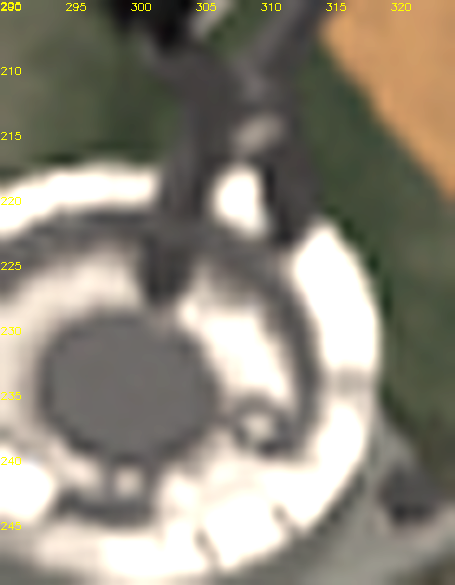

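```bash
python3 -m creep '[[[0,0,-0.012],0],[[0,0,-0.012],0],[[0,0,-0.008],0],[[0,0,0],0]]';python3 z.py scene7 290 215 35 35 16 1; python3 - <<'E'
from h import *
s=sense();print(s['ee_pos'],s['ee_rot'],s['width'])
E
```

```text
time: 8.32
ee_pos: [435.3, -201.3, 176.6]
ee_rot: [2.007, -2.416, -0.002]
contact_force: [0.3, 1.4, -1.1]
width: 0.631
[ 435.61572643 -201.41666295  177.28529077] [ 2.00750714e+00 -2.41624034e+00 -9.15407170e-04] 0.6340616758626552
```

View pics/scene7z.png

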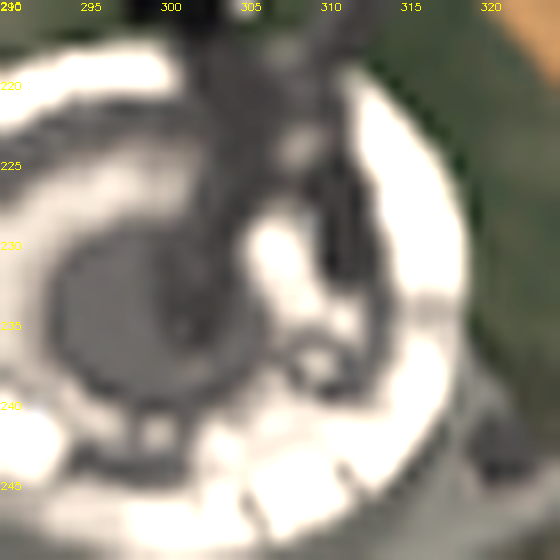

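```bash
python3 - <<'E'
from h import *
c=dict(np.load('scene7.npz'))
def g(l,z,a=290,b=215,s=16): return [P(c,a+x/s-.47,b+y/s-.47,z) for x,y in l]
for nm,q in(('pins',g([(190,332),(341,278)],58.3)),('eyes',g([(158,432),(319,370)],39.5))):
    d=q[0]-q[1];print(nm,np.round(q,1).tolist(),((q[0]+q[1])/2).round(1),np.hypot(*d[:2]).round(1),np.arctan2(-d[0],d[1]).round(3))
E
```

```text
pins [[439.8, -193.0, 58.3], [432.8, -217.7, 58.3]] [ 436.3 -205.4   58.3] 25.7 -0.275
eyes [[437.4, -186.1, 39.5], [430.5, -213.1, 39.5]] [ 433.9 -199.6   39.5] 28.0 -0.251
```

```bash
python3 -m creep '[[[-0.001,0.003,-0.005],0],[[0,0,-0.006],0],[[0,0,0],0],[[0,0,0],0]]' 0.638;python3 z.py scene8 290 220 35 30 18 1; python3 - <<'E'
from h import *
s=sense();print(s['ee_pos'],s['ee_rot'],s['width'])
E
```

```text
time: 8.88
ee_pos: [434.8, -198.5, 166.7]
ee_rot: [-2.008, 2.416, -0.0]
contact_force: [-0.4, -0.3, -1.9]
width: 0.638
[ 434.82001158 -198.50837061  166.71931683] [-2.00766840e+00  2.41632970e+00 -4.73362145e-04] 0.6388692315860339
```

View pics/scene8z.png

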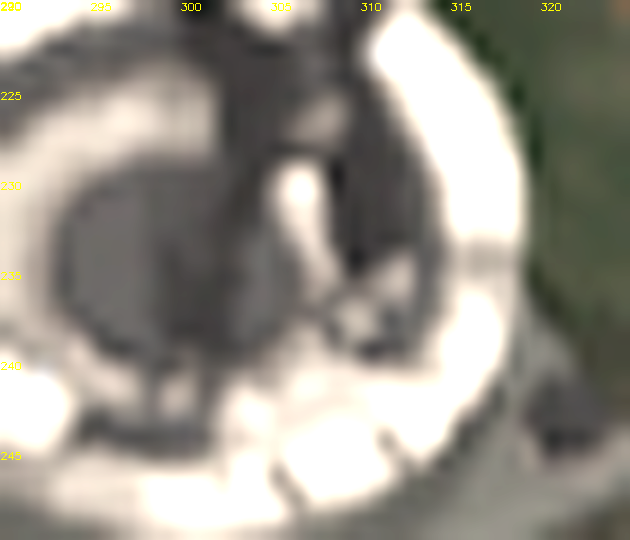

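```bash
cat > df.py <<'E'
import sys
from h import *
f,a,b,w,h,s=sys.argv[1],*map(int,sys.argv[2:7])
c=np.load(f+'.npz');r=np.load('scene0.npz')
d=np.abs(c['pixels'].astype(int)-r['pixels']).max(2)[b:b+h,a:a+w]
np.set_printoptions(linewidth=250)
im=cv2.resize(np.clip(d*2,0,255).astype(np.uint8),None,fx=s,fy=s,interpolation=cv2.INTER_NEAREST)
im=cv2.cvtColor(im,cv2.COLOR_GRAY2BGR)
for k in range(0,w,5): cv2.putText(im,str(a+k),(k*s,10),0,.35,(0,255,255),1)
for k in range(0,h,5): cv2.putText(im,str(b+k),(0,k*s+9),0,.35,(0,255,255),1)
cv2.imwrite(f'pics/{f}d.png',im)
E
python3 df.py scene8 290 220 35 30 18
```

```text
(no output)
```

View pics/scene8d.png

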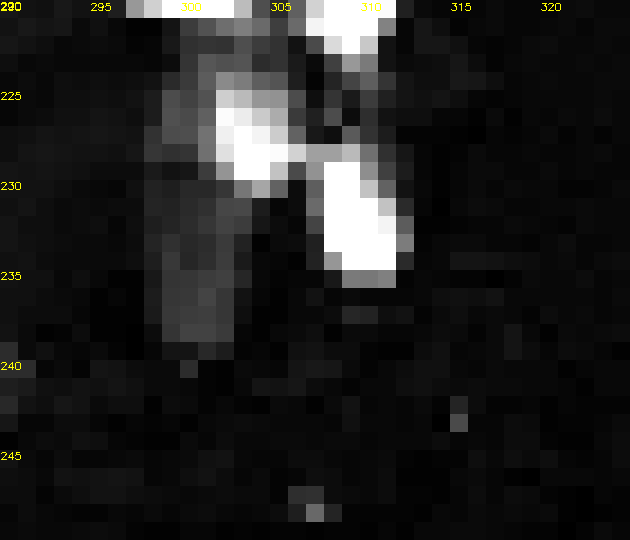

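```bash
python3 - <<'E'
from h import *
c=dict(np.load('scene8.npz'))
def rep(nm,q):
    d=q[0]-q[1];print(nm,np.round(q,1).tolist(),((q[0]+q[1])/2).round(1),np.hypot(*d[:2]).round(1),np.arctan2(-d[0],d[1]).round(3))
rep('pins(sh)',[P(c,300.5,237.4,58.2),P(c,310.0,233.9,58.2)])
rep('eyes',[P(c,299.4,241.3,39.5),P(c,309.5,237.0,39.5)])
for X in((434.8,-198.5,47.7),): print(proj(c,X))
q=[P(c,300.5,237.4,58.2),P(c,310.0,233.9,58.2)]
print([np.round(proj(c,x-[0,0,10.5]),1) for x in q])
E
```

```text
pins(sh) [[436.6, -187.3, 58.2], [429.8, -212.2, 58.2]] [ 433.2 -199.8   58.2] 25.9 -0.265
eyes [[437.9, -186.5, 39.5], [431.8, -214.5, 39.5]] [ 434.9 -200.5   39.5] 28.7 -0.214
(np.float64(304.13182566596385), np.float64(237.79980073770142))
[array([300.2, 239.7]), array([309.6, 236.2])]
```

```bash
python3 -m creep '[[[0.0013,-0.0006,-0.003],-0.012],[[0,0,-0.003],0],[[0,0,0],0],[[0,0,0],0]]';python3 z.py scene9 290 220 35 30 18 1; python3 df.py scene9 290 220 35 30 18;python3 - <<'E'
from h import *
s=sense();print(s['ee_pos'],s['ee_rot'],s['width'])
cv2.imwrite('pics/v9.png',np.hstack([cv2.resize(cv2.imread(f'pics/scene9{k}.png'),None,fx=.63,fy=.63,interpolation=cv2.INTER_AREA) for k in'zd']))
E
```

```text
time: 9.43
ee_pos: [436.0, -199.0, 160.6]
ee_rot: [1.993, -2.428, 0.0]
contact_force: [0.2, 0.1, -1.1]
width: 0.636
[ 436.04673685 -199.03742537  160.63300051] [ 1.99319246e+00 -2.42826533e+00  2.05854420e-04] 0.6406464635306965
```

View pics/v9.png

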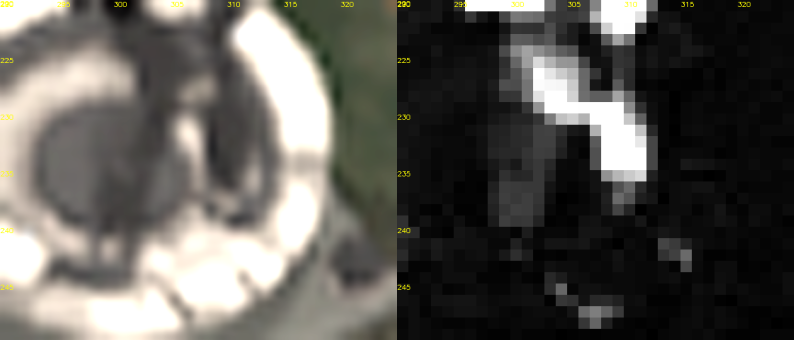

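```bash
python3 -m creep '[[[0,0,-0.002],0],[[0,0,-0.002],0],[[0,0,0],0]]';python3 z.py scene10 290 220 35 30 18 1; python3 df.py scene10 290 220 35 30 18;python3 - <<'E'
from h import *
s=sense();print(s['ee_pos'],s['contact_force'],s['wrist_torque'],s['width'])
cv2.imwrite('pics/v10.png',np.hstack([cv2.resize(cv2.imread(f'pics/scene10{k}.png'),None,fx=.63,fy=.63,interpolation=cv2.INTER_AREA) for k in'zd']))
c=np.load('scene9.npz')
def rep(nm,q):
    d=q[0]-q[1];print(nm,np.round(q,1).tolist(),((q[0]+q[1])/2).round(1),np.hypot(*d[:2]).round(1),np.arctan2(-d[0],d[1]).round(3))
rep('p9',[P(c,300.1,241.3,41.6),P(c,309.2,237.3,41.6)])
rep('p9sh',[P(c,300.2,238,52.2),P(c,309.4,234.2,52.2)])
rep('eyes',[P(c,299.4,241.3,39.5),P(c,309.5,237.0,39.5)])
E
```

```text
time: 9.85
ee_pos: [436.8, -199.2, 157.3]
ee_rot: [-1.993, 2.427, -0.003]
contact_force: [-0.2, -0.0, 4.2]
width: 0.641
[ 436.79423673 -199.16766324  157.32920562] [0.18910911 0.6130928  5.42595567] [ 0.02977873 -0.06777989  0.0140637 ] 0.637865472598863
p9 [[436.0, -186.9, 41.6], [430.8, -212.3, 41.6]] [ 433.4 -199.6   41.6] 25.9 -0.202
p9sh [[438.4, -188.4, 52.2], [432.7, -213.5, 52.2]] [ 435.5 -200.9   52.2] 25.8 -0.224
eyes [[437.9, -186.5, 39.5], [431.8, -214.5, 39.5]] [ 434.9 -200.5   39.5] 28.7 -0.214
```

View pics/v10.png

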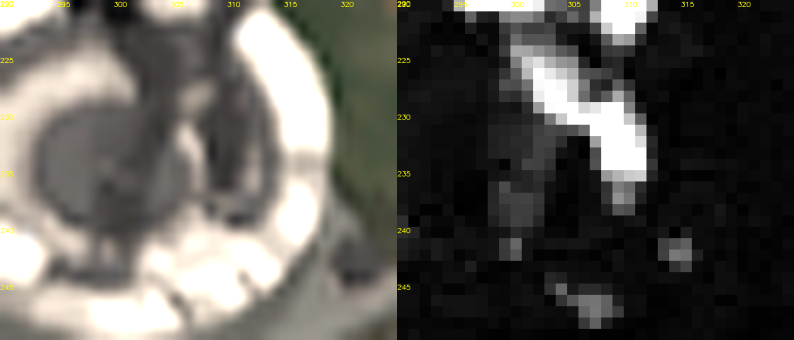

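The right pin ends at about (309,238) and the left at (300,242), over the holes, and there is light contact of 5 N. The pins look about 2 mm too close together, so I'll back off 1.5 mm and open slightly.

```bash
python3 -m creep '[[[0,0,0.002],0],[[0,0,0],0],[[0,0,0],0]]' 0.648; python3 -m creep '[[[0,0,-0.002],0],[[0,0,-0.001],0],[[0,0,0],0]]'
```

```text
time: 10.28
ee_pos: [435.8, -199.0, 158.4]
ee_rot: [1.993, -2.428, -0.0]
contact_force: [-0.2, 0.2, -0.4]
width: 0.649
time: 10.65
ee_pos: [437.7, -199.5, 157.3]
ee_rot: [-1.992, 2.427, -0.006]
contact_force: [0.9, 0.4, 11.7]
width: 0.651
```

```bash
python3 - <<'E'
from h import *
s=sense();print(s['ee_pos'],s['contact_force'],s['wrist_torque'],s['width'])
E
python3 z.py scene11 293 222 24 26 24 1
```

```text
[ 437.67340399 -199.45246945  157.2955012 ] [ 0.88993777  0.35844723 11.73271696] [ 0.13411835 -0.08741147 -0.07156304] 0.6508010588730135
```

View pics/scene11z.png

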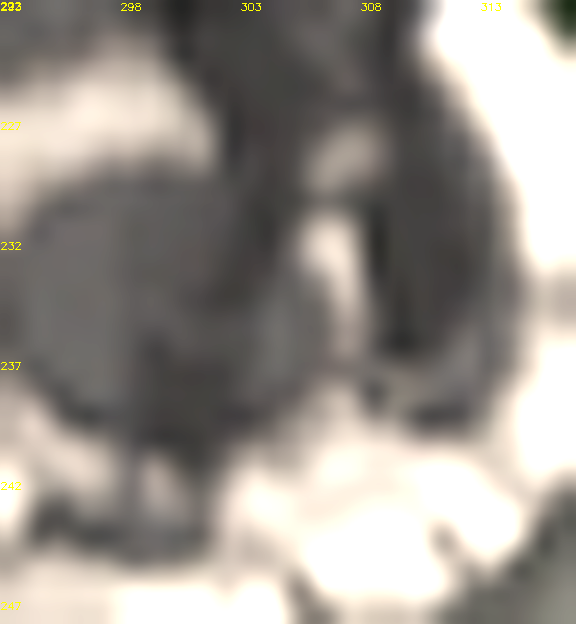

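```bash
python3 -m creep '[[[0,0.001,0.003],0],[[0,0,0],0],[[0,0,0],0]]' 0.668;python3 z.py scene12 293 222 24 26 24 1; python3 df.py scene12 290 220 35 30 18;python3 - <<'E'
from h import *
s=sense();print(s['ee_pos'],s['contact_force'],s['wrist_torque'],s['width'])
cv2.imwrite('pics/v12.png',np.hstack([cv2.resize(cv2.imread(f'pics/scene12{k}.png'),(380,412 if k=='z' else 326),interpolation=cv2.INTER_AREA)[:326] for k in'zd']))
E
```

```text
time: 11.08
ee_pos: [435.7, -198.0, 158.1]
ee_rot: [1.993, -2.428, -0.001]
contact_force: [1.0, 0.3, -0.5]
width: 0.667
[ 435.73710882 -197.93696438  158.15470889] [-0.08852075 -0.03778483 -1.41891397] [0.0210405  0.02288201 0.04673858] 0.6686573233774057
```

View pics/v12.png

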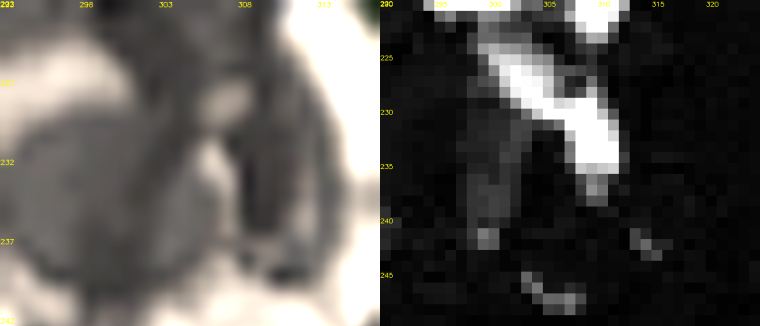

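```bash
python3 -m creep '[[[0,0,-0.0015],0],[[0,0,0],0],[[0,0,0],0]]'; python3 -m creep '[[[0,0,-0.0015],0],[[0,0,0],0],[[0,0,0],0]]'; python3 - <<'E'
from h import *
s=sense();print(s['ee_pos'],s['contact_force'],s['wrist_torque'],s['width'])
E
```

```text
time: 11.5
ee_pos: [436.4, -198.2, 157.5]
ee_rot: [-1.993, 2.428, -0.001]
contact_force: [-0.3, -0.9, 4.6]
width: 0.668
time: 11.88
ee_pos: [437.2, -198.4, 157.0]
ee_rot: [-1.992, 2.427, -0.004]
contact_force: [0.3, 0.6, 10.5]
width: 0.672
[ 437.23834786 -198.38119964  156.95788547] [ 0.3469288   0.59246307 10.52956612] [ 0.15447526 -0.06746802 -0.04723629] 0.6721481780975328
```

```bash
python3 -m creep '[[[0,0,0.003],0],[[0,0,0.001],0],[[0,0,0],0]]'; python3 - <<'E'
from h import *
np.set_printoptions(linewidth=200)
c=snap('scene','scene13');s=sense();print(s['ee_pos'],s['contact_force'])
r=np.load('scene0.npz')['pixels'].mean(2).astype(int);q=c['pixels'].mean(2).astype(int)
for (a,b) in((296,234),(305,230)):
    print('cols',a,'rows',b);
    for k in range(12): print(b+k,r[b+k,a:a+9],q[b+k,a:a+9],(r-q)[b+k,a:a+9])
print(proj(c,(435.7,-198,39.5)))
E
```

```text
time: 12.25
ee_pos: [435.7, -198.0, 159.2]
ee_rot: [1.993, -2.428, -0.001]
contact_force: [-0.7, 0.4, -1.1]
width: 0.668
[ 435.71528083 -197.92269914  159.14848808] [ 0.77091237 -0.19857524 -1.87987618]
cols 296 rows 234
234 [86 86 83 81 80 82 83 81 81] [80 74 65 68 62 52 54 68 84] [ 6 12 18 13 18 30 29 13 -3]
235 [83 82 81 81 81 81 80 81 79] [81 74 62 65 75 64 59 70 83] [ 2  8 19 16  6 17 21 11 -4]
236 [81 80 82 82 79 80 81 80 81] [81 71 61 57 71 64 62 77 84] [ 0  9 21 25  8 16 19  3 -3]
237 [81 81 80 82 80 80 81 81 80] [81 70 59 54 49 51 64 84 80] [ 0 11 21 28 31 29 17 -3  0]
238 [76 80 80 79 81 81 81 75 71] [77 74 60 53 50 52 63 77 71] [-1  6 20 26 31 29 18 -2  0]
239 [62 66 77 76 80 77 68 64 83] [60 62 58 52 49 49 56 65 82] [ 2  4 19 24 31 28 12 -1  1]
240 [138 106  75  65  69  71  78 102 112] [132 100  61  46  46  54  75  98 108] [ 6  6 14 19 23 17  3  4  4]
241 [176 142  93 127 116  76 110 162 151] [166 130  79  94  69  73 110 154 143] [10 12 14 33 47  3  0  8  8]
242 [132 125  96 139 122  89 145 201 202] [131 113  83 110  86  93 146 199 202] [ 1 12 13 29 36 -4 -1  2  0]
243 [ 
[... 1054 characters left out ...]
  95 106 106 114 115  77] [ 78  85 111  70  49  59  96 124  83] [ 0 -7 -7 25 57 47 18 -9 -6]
237 [ 76  83  84 106 160 145  73  80  85] [76 87 87 75 89 87 86 92 89] [  0  -4  -3  31  71  58 -13 -12  -4]
238 [ 84 124 137  81 132 126  77  81 105] [ 80 121 131  67  93  92  77  81 109] [ 4  3  6 14 39 34  0  0 -4]
239 [114 143 167 127 115  63  71  84 129] [114 136 161 127 113  65  59  83 135] [ 0  7  6  0  2 -2 12  1 -6]
240 [138 176 196 188 175 140 138 131 150] [136 168 187 183 169 142 140 138 159] [ 2  8  9  5  6 -2 -2 -7 -9]
241 [164 207 211 192 192 202 210 201 200] [154 196 205 189 193 206 215 200 167] [10 11  6  3 -1 -4 -5  1 33]
(np.float64(303.4966490229469), np.float64(239.4520819536333))
```

```bash
python3 -m creep '[[[-0.0005,0,-0.002],0],[[-0.001,0,-0.001],0],[[0,0,0],0]]'; python3 -m creep '[[[-0.0006,0,0],0],[[0,0,0],0]]'; python3 -m creep '[[[-0.0006,0,0],0],[[0,0,0],0]]'
```

```text
time: 12.68
ee_pos: [435.3, -198.2, 157.4]
ee_rot: [-1.993, 2.428, -0.003]
contact_force: [0.1, 0.2, 5.6]
width: 0.666
time: 12.92
ee_pos: [434.7, -198.2, 157.4]
ee_rot: [-1.993, 2.428, -0.003]
contact_force: [0.1, 0.4, 6.5]
width: 0.668
time: 13.18
ee_pos: [434.1, -198.1, 157.4]
ee_rot: [-1.993, 2.427, -0.003]
contact_force: [0.4, 0.3, 5.4]
width: 0.674
```

```bash
python3 -m creep '[[[0.0006,0.0006,0],0],[[0,0.0006,0],0],[[0,0,0],0]]'; python3 -m creep '[[[0,0.0006,0],0],[[0.0006,0,0],0],[[0,0,0],0]]'; python3 -m creep '[[[0.0006,0,0],0],[[0.0006,0,0],0],[[0,0,0],0]]'
```

```text
time: 13.55
ee_pos: [434.7, -197.3, 157.5]
ee_rot: [-1.993, 2.428, -0.004]
contact_force: [-0.2, -1.3, 5.4]
width: 0.67
time: 13.92
ee_pos: [435.2, -197.0, 157.4]
ee_rot: [-1.993, 2.428, -0.004]
contact_force: [-0.6, -2.2, 5.0]
width: 0.666
time: 14.3
ee_pos: [436.4, -197.1, 157.5]
ee_rot: [-1.993, 2.428, -0.004]
contact_force: [-0.2, -1.8, 5.7]
width: 0.666
```

```bash
python3 -m creep '[[[0,-0.001,0],0],[[-0.0006,-0.001,0],0],[[0,0,0],0]]'; python3 -m creep '[[[0,-0.0008,0],0],[[0,-0.0008,0],0],[[0,0,0],0]]'; python3 -m creep '[[[-0.0006,-0.0004,0],0],[[-0.0006,0,0],0],[[0,0,0],0]]'
```

```text
time: 14.68
ee_pos: [435.9, -198.4, 157.4]
ee_rot: [-1.992, 2.428, -0.003]
contact_force: [0.1, 1.1, 5.6]
width: 0.669
time: 15.05
ee_pos: [436.0, -199.6, 157.4]
ee_rot: [-1.993, 2.427, -0.002]
contact_force: [0.3, 1.4, 5.7]
width: 0.671
time: 15.42
ee_pos: [434.8, -199.9, 157.3]
ee_rot: [-1.993, 2.427, -0.002]
contact_force: [1.1, 2.5, 6.3]
width: 0.67
```

```bash
python3 z.py scene14 285 200 45 50 12 1;python3 - <<'E'
from h import *
s=sense();print(s['ee_pos'],s['contact_force'],s['wrist_torque'],s['width'])
E
```

```text
[ 434.79593521 -199.86554519  157.31839099] [0.61580845 1.88666406 6.31555001] [ 0.70764386 -0.1643882   0.04215745] 0.668976626993975
```

View pics/scene14z.png

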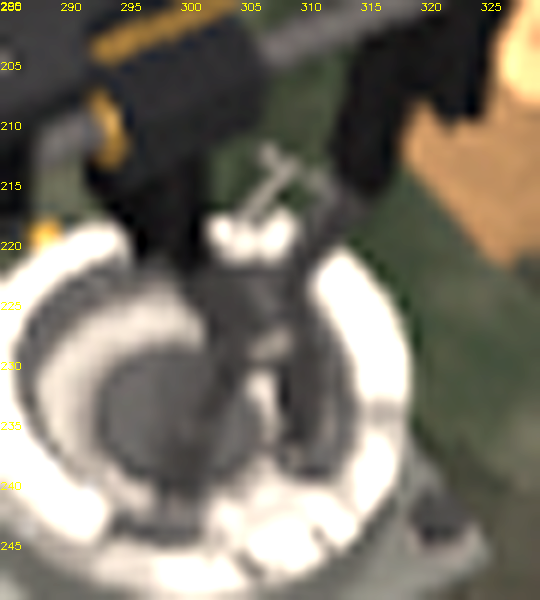

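```bash
cat > num.py <<'E'
import sys
from h import *
np.set_printoptions(linewidth=200)
c=np.load(sys.argv[1]+'.npz')
r=np.load('scene0.npz')['pixels'].mean(2).astype(int);q=c['pixels'].mean(2).astype(int)
for (a,b) in((296,234),(305,230)):
    print('cols',a)
    for k in range(11): print(b+k,r[b+k,a:a+9],q[b+k,a:a+9])
E
python3 num.py scene14
```

```text
cols 296
234 [86 86 83 81 80 82 83 81 81] [82 80 72 67 66 55 49 60 79]
235 [83 82 81 81 81 81 80 81 79] [80 76 70 65 70 60 61 68 82]
236 [81 80 82 82 79 80 81 80 81] [80 72 68 58 64 59 61 73 84]
237 [81 81 80 82 80 80 81 81 80] [82 71 61 54 51 50 59 78 81]
238 [76 80 80 79 81 81 81 75 71] [76 73 61 53 50 50 63 78 69]
239 [62 66 77 76 80 77 68 64 83] [62 62 54 54 49 53 64 64 82]
240 [138 106  75  65  69  71  78 102 112] [130  99  50  50  48  56  83  97 108]
241 [176 142  93 127 116  76 110 162 151] [166 130  72  78  64  72 111 152 142]
242 [132 125  96 139 122  89 145 201 202] [132 113  83  96  90  98 146 199 201]
243 [ 84  93  81  89  87  96 156 187 206] [ 93  89  84  91  94 100 160 194 210]
244 [ 76  63  67  73  82  89 147 168 189] [ 70  63  73  73  77  89 148 158 196]
cols 305
230 [188 220 229 226 214 140  98  74  85] [55 78 72 49 50 48 56 76 85]
231 [129 195 221 226 220 192 141  85  77] [ 84 143 125  45  49  48  56  73  75]
232 [100 167 198 214 226 216 162 100  73] [106 172 158  38  49  50  54  71  72]
233 [ 83 125 185 205 228 222 188 117  69] [ 88 128 156  38  47  50  61  84  71]
234 [ 73  95 167 193 205 212 218 133  71] [ 77  96 142  69  43  49  61  90  75]
235 [ 74  79 125 137 126 146 190 142  75] [ 78  84 119  83  44  47  67 101  81]
236 [ 78  78 104  95 106 106 114 115  77] [ 79  82 111  63  43  50  75  96  79]
237 [ 76  83  84 106 160 145  73  80  85] [76 87 86 72 81 68 83 84 87]
238 [ 84 124 137  81 132 126  77  81 105] [ 80 121 131  73  91  74  77  84 109]
239 [114 143 167 127 115  63  71  84 129] [115 135 160 121  90  63  62  86 134]
240 [138 176 196 188 175 140 138 131 150] [136 167 187 179 157 143 140 137 159]
```

```bash
python3 - <<'E'
from h import *
c=np.load('scene14.npz')
for yaw in(-.15,-.19,-.23):
    u=np.array([-np.sin(yaw),np.cos(yaw),0]);m=np.array([435,-200,50.])
    a=proj(c,m+13*u);b=proj(c,m-13*u);print(yaw,np.round(a,1),np.round(b,1),'slope',(b[1]-a[1])/(b[0]-a[0]))
m=np.array([435,-200,40.]);p0=np.array(proj(c,m))
for d in np.eye(3): print(np.array(proj(c,m+d))-p0)
E
```

```text
-0.15 [300.1 239.1] [309.  234.7] slope -0.4981781678088927
-0.19 [300. 239.] [309.1 234.9] slope -0.4513293222835943
-0.23 [299.9 238.8] [309.2 235. ] slope -0.40665902259835246
[-0.2684657  -0.26966024]
[-0.30253618  0.2122786 ]
[ 0.02967986 -0.21739122]
```

```bash
python3 -m creep '[[[0,0,0.003],0],[[0,0.0015,0.001],-0.06],[[0,0,0],0],[[0,0,0],0]]';python3 - <<'E'
from h import *
snap('scene','scene15');s=sense();print(s['ee_pos'],s['ee_rot'],s['contact_force'],s['wrist_torque'],s['width'])
E
python3 num.py scene15
```

```text
time: 15.98
ee_pos: [433.7, -198.8, 160.4]
ee_rot: [1.921, -2.486, -0.0]
contact_force: [0.3, -0.5, -1.4]
width: 0.671
[ 433.76154753 -198.77918737  160.40264116] [ 1.92048442e+00 -2.48588188e+00 -3.45800799e-04] [-0.17497696  0.06048723 -0.89473651] [ 0.03460169 -0.01989551  0.03205688] 0.6702909812685252
cols 296
234 [86 86 83 81 80 82 83 81 81] [82 82 71 66 64 53 50 58 75]
235 [83 82 81 81 81 81 80 81 79] [83 82 68 58 66 64 62 76 83]
236 [81 80 82 82 79 80 81 80 81] [81 76 66 51 61 63 64 84 83]
237 [81 81 80 82 80 80 81 81 80] [83 75 64 54 50 49 54 75 81]
238 [76 80 80 79 81 81 81 75 71] [76 78 61 53 50 51 57 72 69]
239 [62 66 77 76 80 77 68 64 83] [60 65 61 51 49 48 53 65 82]
240 [138 106  75  65  69  71  78 102 112] [138 101  67  46  47  54  75  98 110]
241 [176 142  93 127 116  76 110 162 151] [172 130  83  96  73  72 116 158 142]
242 [132 125  96 139 122  89 145 201 202] [130 113  86 114  98  93 146 193 193]
243 [ 84  93  81  89  87  96 156 187 206] [ 90  87  81  98 101  96 157 183 203]
244 [ 76  63  67  73  82  89 147 168 189] [ 66  61  71  80  83  88 155 175 196]
cols 305
23
[... 168 characters left out ...]
4 226 216 162 100  73] [104 175 172  93  45  49  50  57  74]
233 [ 83 125 185 205 228 222 188 117  69] [ 89 132 172  98  46  61  49  57  72]
234 [ 73  95 167 193 205 212 218 133  71] [ 77  95 150 117  46  62  48  59  76]
235 [ 74  79 125 137 126 146 190 142  75] [ 77  83 121  98  42  49  48  59  84]
236 [ 78  78 104  95 106 106 114 115  77] [ 78  83 112  84  63  54  51  69  87]
237 [ 76  83  84 106 160 145  73  80  85] [ 76  87  88  88 100  71  69  78  92]
238 [ 84 124 137  81 132 126  77  81 105] [ 81 120 129  68  95  82  77  77 109]
239 [114 143 167 127 115  63  71  84 129] [114 136 161 125 113  68  69  82 136]
240 [138 176 196 188 175 140 138 131 150] [136 167 187 183 170 142 140 138 158]
```

```bash
python3 -m creep '[[[0,0.0006,-0.0015],0],[[-0.0003,0,-0.002],0],[[0,0,0],0]]'; python3 -m creep '[[[0,0,-0.001],0],[[0,0,0],0],[[0,0,0],0]]'; python3 - <<'E'
from h import *
s=sense();print(s['ee_pos'],s['contact_force'],s['wrist_torque'],s['width'])
E
```

```text
time: 16.4
ee_pos: [434.1, -198.3, 157.6]
ee_rot: [-1.919, 2.486, -0.002]
contact_force: [0.3, -0.1, 2.6]
width: 0.673
time: 16.77
ee_pos: [434.5, -198.5, 157.1]
ee_rot: [-1.919, 2.486, -0.003]
contact_force: [-0.3, 0.0, 8.4]
width: 0.67
[ 434.52908144 -198.46165374  157.10280007] [-2.72916073e-01  7.43533587e-03  8.36203789e+00] [ 0.04847568 -0.04839676 -0.01737578] 0.6699907432610819
```

```bash
python3 z.py scene0 322 158 40 45 13 0; python3 z.py scene15 290 200 40 45 13 0; python3 - <<'E'
import cv2,numpy as np
cv2.imwrite('pics/v15.png',np.hstack([cv2.resize(cv2.imread(f'pics/scene{k}z.png'),(400,450)) for k in(0,15)]))
E
```

```text
(no output)
```

View pics/v15.png

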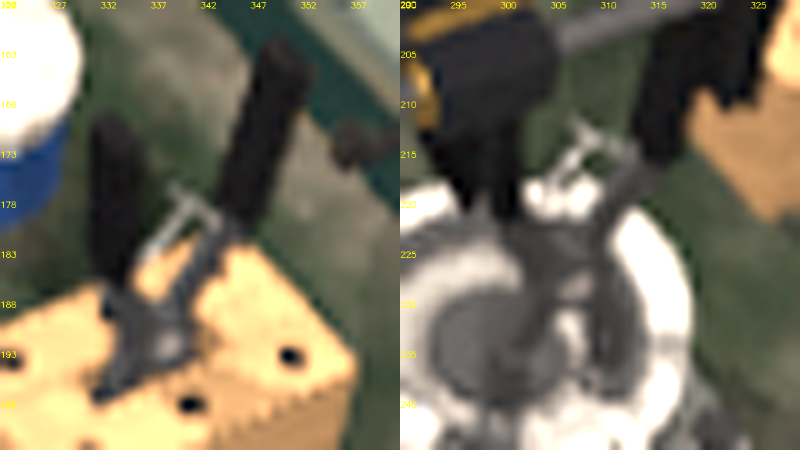

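```bash
python3 - <<'E'
from h import *
c=dict(np.load('scene0.npz'))
def pl(u,v,C,yaw):
    n=np.array([np.cos(yaw),np.sin(yaw),0]);o=-c['R'].T@c['t'];w=c['R'].T@np.array([(u-c['cx'])/c['fx'],(v-c['cy'])/c['fy'],1]);X=o+w*((C-o)@n)/(w@n)
    return ((X-C)@np.array([-np.sin(yaw),np.cos(yaw),0])).round(1),X[2].round(1)
for nm,C,yaw,F in(('block',np.array([477.6,-347.2,0]),-.147,[(338.25,192.05),(340.5,178),(344.5,179)]),('now',np.array([434.4,-200.,0]),-.23,[(307.05,228.55),(308.5,214.2),(315.05,216)])):
    print(nm,[pl(*f,C,yaw) for f in F])
# pivot xy at nominal
print(P(c,338.25,192.05,72),P(c,307.05,228.55,99.5))
E
```

```text
block [(np.float64(-5.3), np.float64(66.7)), (np.float64(-2.9), np.float64(125.3)), (np.float64(-17.4), np.float64(112.7))]
now [(np.float64(-3.2), np.float64(85.7)), (np.float64(-1.7), np.float64(146.1)), (np.float64(-20.8), np.float64(127.4))]
[ 474.27379123 -349.01657573   72.        ] [ 427.48913981 -196.16787011   99.5       ]
```

```bash
python3 -m creep '[[[0,0,0.003],0],[[0,0.0015,0],0],[[0,0.0015,0],0],[[0,0,0],0]]';python3 - <<'E'
from h import *
for i in range(2):
    snap('scene','scene16');s=sense();print(s['ee_pos'],s['contact_force'],s['wrist_torque'],s['width'])
E
python3 num.py scene16
```

```text
time: 17.27
ee_pos: [433.5, -194.9, 158.8]
ee_rot: [1.92, -2.487, -0.001]
contact_force: [-1.0, 0.1, -1.7]
width: 0.67
[ 433.52015064 -195.00550486  158.88735641] [ 0.30795911  0.3034111  -2.23375167] [ 0.05474718  0.01880413 -0.00692487] 0.6695995127297053
[ 433.52901743 -195.0733672   158.91087926] [ 0.61755141 -0.78658743 -2.14903173] [ 0.02391963  0.03426363 -0.01736848] 0.6694260839131527
cols 296
234 [86 86 83 81 80 82 83 81 81] [76 72 69 67 58 49 52 71 84]
235 [83 82 81 81 81 81 80 81 79] [76 70 67 63 50 49 59 80 82]
236 [81 80 82 82 79 80 81 80 81] [80 69 68 72 54 61 71 83 82]
237 [81 81 80 82 80 80 81 81 80] [77 66 62 66 51 64 76 84 81]
238 [76 80 80 79 81 81 81 75 71] [68 59 54 46 48 58 78 76 68]
239 [62 66 77 76 80 77 68 64 83] [58 49 53 51 51 58 70 63 82]
240 [138 106  75  65  69  71  78 102 112] [137  78  51  50  48  57  77  97 108]
241 [176 142  93 127 116  76 110 162 151] [174 110  47  50  60  75 115 158 142]
242 [132 125  96 139 122  89 145 201 202] [137 109  65  77  77  95 149 196 201]
243 [ 84  93  81  89  87  96 156 187 206] [ 89  89  83  93  84  99 157 185 210]
24
[... 257 characters left out ...]
67 198 214 226 216 162 100  73] [ 79  96  43  49  49  55  86 102  74]
233 [ 83 125 185 205 228 222 188 117  69] [ 89  99  70  50  49  61 102 117  70]
234 [ 73  95 167 193 205 212 218 133  71] [ 79  71  79  49  49  63 112 131  72]
235 [ 74  79 125 137 126 146 190 142  75] [ 76  64  75  46  48  60 110 143  80]
236 [ 78  78 104  95 106 106 114 115  77] [ 78  75  87  44  48  54  90 119  81]
237 [ 76  83  84 106 160 145  73  80  85] [76 86 80 45 55 55 77 87 89]
238 [ 84 124 137  81 132 126  77  81 105] [ 81 121 130  50  64  57  86  81 109]
239 [114 143 167 127 115  63  71  84 129] [114 135 159 112  93  53  70  81 134]
240 [138 176 196 188 175 140 138 131 150] [135 168 185 172 160 145 141 138 159]
```

```bash
python3 -m creep '[[[0.0006,-0.002,0],0],[[-0.0003,0,-0.002],0],[[0,0,0],0]]'; python3 -m creep '[[[-0.0003,0,-0.0015],0],[[0,0,0],0],[[0,0,0],0]]'; python3 - <<'E'
from h import *
s=sense();print(s['ee_pos'],s['contact_force'],s['wrist_torque'],s['width'])
E
```

```text
time: 17.75
ee_pos: [434.4, -197.4, 157.6]
ee_rot: [-1.919, 2.487, -0.002]
contact_force: [-0.0, -0.1, 2.8]
width: 0.669
time: 18.12
ee_pos: [434.9, -197.6, 157.0]
ee_rot: [-1.918, 2.486, -0.005]
contact_force: [-0.1, -1.3, 9.9]
width: 0.671
[ 434.87588855 -197.62539157  157.02965478] [-0.13999698 -1.25219374  9.93495663] [-0.08658429  0.00090001 -0.01190792] 0.6713385273070815
```

```bash
python3 -m creep '[[[0,0,0.003],0],[[0,0,0.002],0],[[0,0,0],0]]';cat > dz.py <<'E'
import sys
from h import *
np.set_printoptions(linewidth=200,suppress=True)
f=sys.argv[1]
c=snap('scene',f) if len(sys.argv)>2 else np.load(f+'.npz');c=dict(c)
if len(sys.argv)>2: s=sense();print(s['ee_pos'],s['contact_force'])
for u0,rows in((297,range(230,245)),(306,range(226,242))):
    for v in rows:
        print(v,[tuple(int(round(x)) for x in P(c,u,v)) for u in range(u0,u0+6)])
E
python3 dz.py scene17 1; python3 dz.py scene0
```

```text
time: 18.5
ee_pos: [433.4, -197.1, 160.4]
ee_rot: [1.919, -2.487, -0.001]
contact_force: [-1.1, 0.3, -1.4]
width: 0.668
[ 433.38240622 -197.06950981  160.28688017] [-0.05800319 -0.23625438 -1.70320101]
230 [(471, -208, 31), (469, -210, 30), (468, -212, 30), (467, -215, 28), (437, -186, 91), (435, -187, 93)]
231 [(470, -208, 27), (467, -208, 30), (465, -209, 32), (465, -213, 29), (437, -186, 88), (432, -185, 94)]
232 [(467, -204, 30), (466, -207, 29), (465, -210, 27), (439, -186, 80), (435, -184, 87), (432, -185, 89)]
233 [(465, -203, 28), (464, -206, 27), (461, -206, 30), (439, -186, 77), (434, -184, 85), (433, -187, 82)]
234 [(462, -200, 30), (462, -204, 26), (437, -181, 78), (434, -181, 83), (432, -182, 84), (430, -184, 84)]
235 [(460, -199, 29), (460, -202, 27), (436, -180, 76), (434, -181, 78), (433, -184, 77), (432, -187, 75)]
236 [(458, -197, 29), (457, -200, 27), (435, -180, 74), (433, -181, 76), (432, -183, 74), (431, -186, 72)]
237 [(454, -193, 34), (438, -180, 66), (434, -179, 70), (431, -179, 75), (429, -181, 76), (429, -184, 73)]
238 [(453, -193, 30), (437, -179, 63), (43
[... 5053 characters left out ...]
1, 28), (442, -224, 27), (441, -226, 26), (439, -228, 27)]
236 [(444, -215, 29), (444, -218, 26), (437, -214, 38), (435, -216, 39), (435, -219, 36), (431, -219, 41)]
237 [(442, -213, 28), (442, -216, 26), (434, -212, 39), (438, -219, 28), (436, -222, 27), (430, -219, 37)]
238 [(441, -213, 25), (438, -213, 28), (431, -209, 41), (436, -218, 26), (433, -219, 29), (429, -217, 36)]
239 [(438, -209, 29), (438, -214, 23), (430, -207, 40), (428, -210, 39), (426, -211, 40), (425, -213, 40)]
240 [(436, -208, 27), (436, -212, 22), (435, -214, 22), (431, -214, 27), (427, -212, 34), (425, -214, 34)]
241 [(435, -207, 24), (434, -210, 23), (431, -210, 26), (427, -209, 32), (426, -212, 31), (423, -212, 35)]
```

The depth map settles it. The pins are at about (425.5,-208) and (431.5,-182.5) and the eyes at (431.8,-214.5) and (437.9,-186.5), so I was about 8 mm off towards the camera, along its line of sight.

```bash
python3 -m creep '[[[0.001,-0.001,0.004],0],[[0.003,-0.002,0],0.01],[[0.0024,-0.002,0],0],[[0,0,0],0]]';python3 dz.py scene18 1
```

```text
time: 19.05
ee_pos: [440.1, -202.3, 164.4]
ee_rot: [1.932, -2.478, -0.0]
contact_force: [0.2, 0.2, -1.6]
width: 0.67
[ 440.01050252 -202.15674479  164.40632231] [-0.64836702  0.40195599 -1.52520219]
230 [(472, -209, 29), (469, -209, 32), (14, 270, 1022), (442, -188, 84), (438, -188, 88), (438, -191, 86)]
231 [(471, -209, 25), (466, -207, 32), (443, -186, 79), (440, -187, 82), (438, -188, 84), (437, -191, 82)]
232 [(466, -204, 30), (446, -186, 72), (443, -186, 76), (442, -189, 74), (437, -187, 82), (438, -192, 75)]
233 [(463, -201, 32), (444, -185, 71), (441, -185, 74), (438, -185, 78), (437, -187, 77), (436, -190, 76)]
234 [(464, -202, 26), (444, -185, 67), (440, -184, 72), (438, -186, 73), (436, -187, 75), (436, -190, 71)]
235 [(458, -197, 33), (442, -184, 65), (440, -185, 67), (437, -185, 71), (437, -189, 67), (436, -191, 66)]
236 [(458, -197, 29), (442, -183, 62), (439, -184, 64), (438, -186, 64), (438, -189, 61), (450, -207, 30)]
237 [(455, -194, 32), (441, -183, 60), (438, -183, 63), (438, -186, 60), (438, -190, 56), (449, -206, 27)]
238 [(452, -191, 33), (451, -194, 31), (439, 
[... 1717 characters left out ...]
2, 27), (433, -213, 48), (431, -214, 49), (440, -228, 26)]
236 [(443, -213, 32), (444, -219, 24), (436, -214, 39), (434, -215, 41), (433, -217, 40), (432, -220, 39)]
237 [(441, -212, 31), (442, -216, 26), (436, -213, 36), (440, -222, 23), (437, -222, 25), (431, -219, 35)]
238 [(442, -213, 24), (436, -210, 34), (434, -212, 34), (438, -220, 22), (435, -220, 26), (428, -216, 39)]
239 [(439, -210, 26), (437, -212, 26), (432, -210, 35), (429, -210, 38), (428, -213, 37), (426, -215, 37)]
240 [(436, -207, 28), (435, -211, 25), (434, -213, 25), (431, -214, 27), (426, -211, 37), (424, -212, 38)]
241 [(435, -207, 24), (432, -208, 27), (430, -209, 28), (425, -207, 37), (425, -210, 34), (423, -212, 34)]
```

```bash
python3 -m creep '[[[-0.001,-0.0003,-0.002],0],[[0,0,-0.003],0],[[0,0,-0.0025],0],[[0,0,0],0]]'; python3 -m creep '[[[0,0,-0.002],0],[[0,0,0],0]]'
```

```text
time: 19.6
ee_pos: [439.3, -202.5, 157.3]
ee_rot: [-1.932, 2.477, -0.001]
contact_force: [-0.3, 0.9, 1.1]
width: 0.667
time: 19.85
ee_pos: [438.9, -202.4, 155.0]
ee_rot: [1.932, -2.477, -0.0]
contact_force: [0.1, -0.7, -2.1]
width: 0.67
```

```bash
python3 -m creep '[[[0,0,-0.002],0],[[0,0,0],0]]'; python3 -m creep '[[[0,0,-0.0015],0],[[0,0,0],0]]'; python3 dz.py scene19 1
```

```text
time: 20.1
ee_pos: [438.7, -202.3, 152.6]
ee_rot: [1.932, -2.477, -0.001]
contact_force: [-0.1, 0.3, -1.6]
width: 0.669
time: 20.35
ee_pos: [438.9, -202.4, 151.4]
ee_rot: [1.932, -2.477, -0.0]
contact_force: [-0.2, -1.1, -1.2]
width: 0.668
[ 438.99578004 -202.41652051  151.50679819] [-0.422426   -0.75187535 -0.77269716]
230 [(470, -208, 32), (470, -211, 29), (468, -212, 30), (466, -214, 31), (443, -193, 78), (438, -190, 87)]
231 [(469, -206, 30), (467, -208, 31), (466, -211, 28), (444, -191, 74), (440, -190, 79), (439, -192, 79)]
232 [(467, -205, 29), (465, -206, 31), (464, -209, 29), (443, -190, 72), (439, -189, 78), (438, -191, 77)]
233 [(463, -201, 33), (464, -206, 26), (443, -187, 70), (440, -188, 73), (438, -189, 74), (436, -190, 75)]
234 [(462, -200, 30), (462, -204, 28), (443, -187, 66), (439, -187, 71), (437, -188, 72), (435, -189, 73)]
235 [(460, -198, 30), (459, -201, 29), (440, -185, 68), (438, -186, 68), (436, -188, 69), (435, -190, 68)]
236 [(457, -196, 31), (456, -198, 31), (440, -185, 62), (437, -185, 66), (435, -187, 66), (436, -191, 62)]
237 [(457, -196, 27), (443, -
[... 1841 characters left out ...]
0, 51), (430, -210, 55), (428, -211, 57), (427, -213, 56)]
236 [(444, -214, 30), (444, -218, 26), (435, -212, 42), (429, -209, 52), (428, -212, 51), (426, -213, 53)]
237 [(441, -212, 30), (442, -217, 24), (435, -213, 37), (429, -209, 49), (428, -212, 46), (428, -216, 43)]
238 [(442, -214, 22), (440, -215, 23), (433, -211, 36), (431, -212, 38), (430, -215, 36), (427, -215, 40)]
239 [(439, -210, 26), (435, -210, 31), (431, -209, 37), (427, -208, 42), (428, -213, 37), (426, -214, 38)]
240 [(436, -208, 27), (436, -211, 24), (434, -213, 24), (432, -214, 26), (426, -211, 37), (423, -212, 39)]
241 [(436, -208, 23), (434, -210, 23), (432, -211, 24), (425, -207, 36), (425, -211, 34), (423, -212, 34)]
```

```bash
python3 -m creep '[[[0,0,0],0],[[0,0,0],0],[[0,0,0],0]]' 0.6; python3 -m creep '[[[-0.0002,0,0],0],[[-0.0002,0,0],0],[[0,0,0],0]]' 0.53; python3 -m creep '[[[-0.0002,0,0],0],[[-0.0002,0,0],0],[[0,0,0],0]]' 0.47
```

```text
time: 20.78
ee_pos: [439.1, -202.5, 151.7]
ee_rot: [-1.932, 2.477, -0.001]
contact_force: [0.5, 0.1, 0.0]
width: 0.6
time: 21.15
ee_pos: [438.7, -202.5, 151.7]
ee_rot: [-1.932, 2.477, -0.0]
contact_force: [0.7, -0.5, -0.4]
width: 0.532
time: 21.52
ee_pos: [438.2, -202.4, 151.6]
ee_rot: [1.932, -2.477, 0.0]
contact_force: [-0.9, -0.1, 1.4]
width: 0.474
```

```bash
python3 z.py scene20 285 205 45 48 12 1;python3 - <<'E'
from h import *
s=sense();print(s['ee_pos'],s['contact_force'],s['wrist_torque'],s['width'])
E
```

```text
[ 438.23466447 -202.46031605  151.58004989] [-0.50541043  0.04403193 -0.09822018] [-0.0109374  -0.08180994 -0.0143773 ] 0.47422178945463456
```

View pics/scene20z.png

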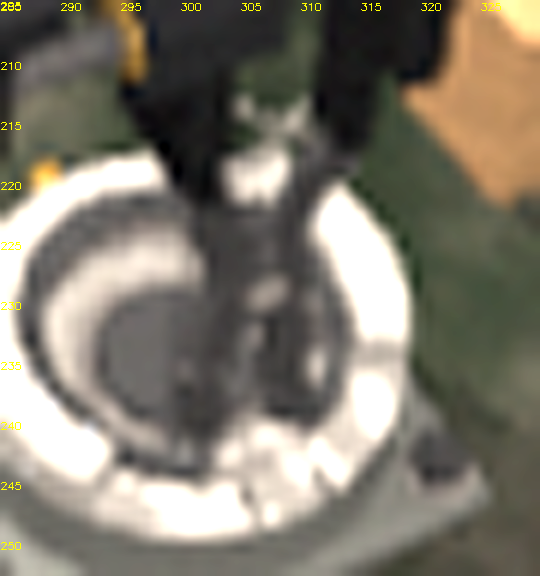

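```bash
cat > gap.py <<'E'
import sys
from h import *
f=sys.argv[1];c=snap('scene',f) if len(sys.argv)>2 else np.load(f+'.npz');c=dict(c)
s=sense();z=c['z_map'];vv,uu=np.mgrid[:384,:512]
W=(np.stack([(uu-c['cx'])/c['fx']*z,(vv-c['cy'])/c['fy']*z,z],-1)-c['t'])@c['R']
yaw=-.22;C=np.array([436,-200.5,0]) if len(sys.argv)<4 else np.array(list(map(float,sys.argv[3].split(',')))+[0]);d=W-C
a=d@[-np.sin(yaw),np.cos(yaw),0];b=d@[np.cos(yaw),np.sin(yaw),0];Z=W[...,2]
lo0,hi0=(46,76) if len(sys.argv)<5 else map(int,sys.argv[4].split(','))
m=(z>0)&(Z>lo0)&(Z<hi0)&(abs(a)<24)&(abs(b)<16)
for lo in range(lo0,hi0,5):
    for v in np.unique(vv[m]):
        pass
for v in range(vv[m].min(),vv[m].max()+1):
    k=np.where(m[v])[0]
    print(v,[(int(u),round(float(a[v,u]),1),round(float(b[v,u])),round(float(Z[v,u]))) for u in k])
print(s['ee_pos'],s['contact_force'],s['width'])
E
python3 gap.py scene19; echo; python3 gap.py scene20
```

```text
231 [(300, 11.1, 6, 74), (310, -10.0, -6, 76), (311, -13.5, -5, 72)]
232 [(300, 11.7, 5, 72), (304, 3.7, -1, 74), (308, -4.9, -5, 74), (309, -7.0, -6, 74), (310, -11.2, -4, 69), (311, -13.0, -6, 70)]
233 [(299, 14.7, 4, 70), (300, 13.5, 1, 73), (301, 11.8, 0, 74), (302, 10.1, -2, 75), (303, 6.9, -2, 73), (304, 4.9, -3, 73), (308, -4.8, -6, 71), (309, -8.6, -5, 67), (310, -11.0, -5, 66), (311, -13.3, -6, 66)]
234 [(299, 14.7, 3, 66), (300, 14.2, 0, 71), (301, 12.4, -2, 72), (302, 10.6, -3, 73), (303, 7.1, -2, 70), (308, -10.1, 1, 53), (309, -7.9, -6, 65), (310, -13.1, -3, 57), (311, -14.2, -6, 60)]
235 [(299, 16.5, 0, 68), (300, 14.4, -1, 68), (301, 12.7, -3, 69), (302, 10.2, -3, 68), (308, -9.8, 0, 51), (309, -10.1, -4, 55), (310, -11.7, -6, 57), (311, -14.3, -6, 56)]
236 [(299, 15.7, 1, 62), (300, 14.9, -2, 66), (301, 13.0, -4, 66), (302, 9.4, -3, 62), (309, -10.0, -4, 52), (310, -12.5, -5, 51), (311, -14.2, -7, 53)]
237 [(298, 16.3, 4, 53), (299, 15.4, 1, 57), (300, 14.1, -1, 60), (301, 12.3, -3, 61), (302, 9.3, -3, 59), (309, -9.7, -6, 49)]
238 [(298, 17.7, 1, 53), (299, 16.3, -1,
[... 1109 characters left out ...]
.6, 0, 62), (301, 12.0, -2, 64), (302, 9.9, -3, 64), (303, 7.3, -4, 63), (307, -6.3, -1, 50), (308, -7.6, -4, 53), (309, -9.7, -5, 53), (310, -13.7, -4, 48)]
237 [(300, 13.8, -1, 59), (301, 13.0, -4, 62), (302, 10.4, -5, 61), (303, 8.5, -6, 62), (307, -6.0, -2, 47), (308, -7.4, -5, 49), (309, -8.7, -7, 52), (310, -12.6, -6, 48)]
238 [(300, 13.3, -1, 54), (301, 12.3, -4, 57), (302, 10.4, -5, 58), (303, 6.8, -4, 54), (308, -6.6, -6, 48)]
239 [(300, 13.8, -2, 51), (301, 13.3, -6, 56), (302, 9.4, -4, 51), (303, 6.6, -4, 50)]
240 [(301, 12.1, -4, 49), (302, 9.7, -5, 48)]
241 [(301, 12.7, -6, 47)]
[ 438.23466447 -202.46031605  151.58004989] [-0.50541043  0.04403193 -0.09822018] 0.47422178945463456
```

```bash
python3 -m creep '[[[-0.0003,0,0],0],[[0,0,0],0],[[0,0,0],0]]' 0.43; python3 -m creep '[[[-0.0002,0,0],0],[[0,0,0],0],[[0,0,0],0]]' 0.40; python3 z.py scene21 288 215 35 35 16 1; python3 gap.py scene21
```

```text
time: 21.95
ee_pos: [438.0, -202.5, 151.6]
ee_rot: [-1.932, 2.477, -0.0]
contact_force: [1.1, -1.0, 0.7]
width: 0.431
time: 22.32
ee_pos: [437.9, -202.4, 151.8]
ee_rot: [-1.932, 2.477, -0.001]
contact_force: [0.6, 0.2, 3.5]
width: 0.404
231 [(310, -10.3, -5, 75)]
232 [(301, 10.3, 2, 74), (307, -2.2, -5, 75), (308, -4.5, -6, 75), (309, -7.6, -5, 73), (310, -11.0, -5, 70)]
233 [(301, 10.3, 2, 70), (302, 9.4, -1, 74), (303, 7.6, -3, 75), (304, 4.8, -3, 73), (305, 1.7, -2, 70), (307, -3.2, -4, 69), (308, -6.1, -4, 67), (309, -6.6, -7, 72), (310, -10.8, -6, 67)]
234 [(300, 10.8, 5, 62), (301, 11.6, -1, 70), (302, 8.7, -1, 68), (303, 6.8, -2, 69), (304, 4.6, -3, 69), (307, -3.5, -4, 65), (308, -4.5, -7, 68), (309, -7.9, -6, 65), (310, -10.4, -7, 64)]
235 [(300, 11.4, 3, 60), (301, 12.1, -2, 68), (302, 9.7, -3, 67), (303, 6.1, -2, 63), (304, 4.0, -3, 64), (306, -4.2, 1, 53), (307, -5.0, -3, 57), (308, -6.2, -5, 60), (309, -8.1, -6, 60), (310, -10.8, -7, 59)]
236 [(300, 12.6, 1, 59), (301, 11.9, -2, 63), (302, 10.6, -4, 66), (303, 6.8, -3, 61), (304, 3.5, -3, 59), (307, -6.3, -1, 50), (308, -6.2, -6, 56), (309, -8.9, -6, 55), (310, -12.6, -5, 51)]
237 [(300, 10.7, 3, 50), (301, 12.9, -4, 62), (302, 9.9, -4, 60), (303, 7.7, -5, 60), (304, 3.4, -3, 55), (307, -5.1, -4, 50), (308, -7.0, -5, 50), (309, -9.2, -6, 51), (310, -13.1, -5, 46)]
238 [(300, 11.3, 2, 48), (301, 12.5, -4, 57), (302, 9.5, -4, 55), (303, 6.6, -4, 53), (304, 3.6, -4, 51), (307, -4.2, -5, 48), (309, -9.3, -7, 46)]
239 [(301, 11.6, -3, 51), (302, 8.5, -3, 49), (303, 7.4, -6, 52), (304, 3.1, -4, 46)]
240 [(301, 11.5, -4, 47), (302, 9.9, -6, 49), (303, 7.2, -6, 48)]
[ 437.90633437 -202.45752593  151.80783831] [0.44529336 1.09462502 4.07692757] 0.4034143404866637
```

View pics/scene21z.png

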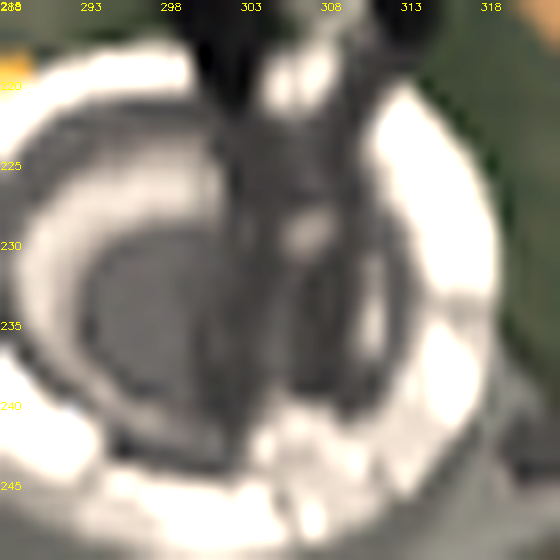

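```bash
python3 -m creep '[[[0,0,0.001],0],[[0,0,0],0],[[0,0,0],0]]' 0.38; python3 -m creep '[[[-0.0002,0,0.0003],0],[[0,0,0],0],[[0,0,0],0]]' 0.36; python3 z.py scene22 288 215 35 35 16 1; python3 gap.py scene22
```

```text
time: 22.75
ee_pos: [437.4, -202.3, 152.2]
ee_rot: [1.932, -2.477, -0.001]
contact_force: [-1.0, -0.7, -1.9]
width: 0.383
time: 23.12
ee_pos: [437.5, -202.4, 152.8]
ee_rot: [1.932, -2.477, -0.0]
contact_force: [0.0, 0.3, -1.5]
width: 0.363
232 [(302, 8.9, 0, 76), (309, -7.2, -6, 74), (310, -9.5, -7, 74)]
233 [(301, 10.7, 1, 71), (302, 9.9, -2, 75), (304, 3.4, -1, 69), (305, 2.4, -4, 72), (307, -1.7, -6, 73), (308, -4.4, -6, 72), (309, -7.5, -6, 69), (310, -10.5, -6, 67)]
234 [(301, 10.5, 1, 67), (302, 8.6, 0, 68), (303, 8.3, -4, 73), (304, 4.9, -3, 70), (305, 0.8, -2, 65), (307, -1.6, -7, 70), (308, -4.7, -6, 67), (309, -7.0, -7, 67), (310, -11.6, -5, 61)]
235 [(301, 11.2, -1, 65), (302, 9.7, -2, 67), (303, 7.1, -3, 66), (304, 4.8, -4, 66), (305, 1.1, -3, 62), (306, -5.6, 2, 50), (307, -3.5, -5, 61), (308, -4.2, -8, 65), (309, -7.7, -7, 62), (310, -9.6, -8, 62)]
236 [(301, 11.2, -1, 61), (302, 9.9, -3, 64), (303, 6.8, -3, 61), (304, 5.6, -6, 64), (306, -4.4, 0, 49), (307, -5.6, -2, 52), (308, -5.5, -7, 58), (309, -7.7, -8, 58), (310, -11.8, -6, 53)]
237 [(301, 10.6, -1, 56), (302, 10.2, -4, 61), (303, 7.0, -4, 58), (304, 5.6, -6, 60), (307, -4.2, -5, 52), (308, -6.5, -6, 52), (309, -9.3, -6, 50), (310, -11.9, -7, 49)]
238 [(301, 11.6, -3, 55), (302, 10.9, -6, 59), (303, 6.7, -4, 54), (304, 4.2, -5, 53), (308, -5.9, -7, 50)]
239 [(301, 10.7, -2, 49), (302, 10.6, -6, 55), (303, 7.7, -6, 53), (304, 5.7, -7, 53)]
240 [(302, 10.2, -6, 50), (303, 6.7, -5, 46)]
[ 437.4701652  -202.4427617   152.82628565] [-0.55035439  0.6764597  -2.02250161] 0.3659712636738512
```

View pics/scene22z.png

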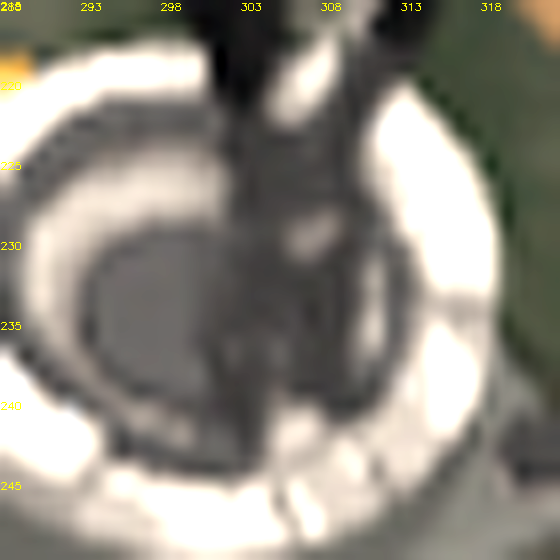

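```bash
python3 - <<'E'
from h import *
np.set_printoptions(linewidth=200)
print('     ',np.arange(297,315))
for f in('scene0','scene20','scene22'):
    q=np.load(f+'.npz')['pixels'].mean(2).astype(int);print(f)
    for v in range(236,248): print(v,q[v,297:315])
c=np.load('scene22.npz')
# predicted eye centre pixels for gap g, eyes mid shifted forward 1.5
u=np.array([np.sin(.2),np.cos(.2),0]);n=np.array([np.cos(.2),-np.sin(.2),0]);m=np.array([434.9,-200.5,39.5])
for g,s in((28,0),(22,-.8),(18,-1.3),(16,-1.5),(14,-1.7)):
    e=[m+s*n+k*u*g/2 for k in(1,-1)]
    inn=[m+s*n+k*u*(g/2-6)+np.array(n)*-0 for k in(1,-1)]
    print(g,[np.round(proj(c,x),1) for x in e],'inner',[np.round(proj(c,x),1) for x in inn])
for k in(1,-1):
    for d in(0,5): print('mark',np.round(proj(c,np.array([434.9,-200.5,36])-n*(14+d)+k*8*u),1))
E
```

```text
[297 298 299 300 301 302 303 304 305 306 307 308 309 310 311 312 313 314]
scene0
236 [ 80  82  82  79  80  81  80  81  78  78 104  95 106 106 114 115  77 113]
237 [ 81  80  82  80  80  81  81  80  76  83  84 106 160 145  73  80  85 126]
238 [ 80  80  79  81  81  81  75  71  84 124 137  81 132 126  77  81 105 171]
239 [ 66  77  76  80  77  68  64  83 114 143 167 127 115  63  71  84 129 189]
240 [106  75  65  69  71  78 102 112 138 176 196 188 175 140 138 131 150 182]
241 [142  93 127 116  76 110 162 151 164 207 211 192 192 202 210 201 200 209]
242 [125  96 139 122  89 145 201 202 188 193 186 185 184 203 228 228 228 230]
243 [ 93  81  89  87  96 156 187 206 185 185 196 211 208 202 199 230 230 226]
244 [ 63  67  73  82  89 147 168 189 189 209 218 226 227 211 135 200 219 174]
245 [120 101 104 107 129 163 208 205 179 229 225 225 226 222 174 139 159  82]
246 [175 194 190 191 190 178 228 211 135 201 227 225 226 216 180 108  88  77]
247 [174 210 227 226 220 206 227 221 170 157 229 209 187 155 103  82  78  81]
scene20
236 [ 82  78  69  73  63  55  66  77  79  61  50  47  48  80 127  74 105 18
[... 1693 characters left out ...]
 201 171 174 175 152 100  90  80]
247 [178 212 227 226 227 229 230 224 176 162 231 177 156 143 110  81  80  82]
28 [array([299.6, 241.3]), array([309.3, 237. ])] inner [array([301.7, 240.4]), array([307.3, 237.9])]
22 [array([300.8, 241.1]), array([308.5, 237.7])] inner [array([302.9, 240.2]), array([306.4, 238.6])]
18 [array([301.6, 240.9]), array([307.9, 238.1])] inner [array([303.7, 240. ]), array([305.8, 239.1])]
16 [array([302. , 240.8]), array([307.6, 238.4])] inner [array([304.1, 239.9]), array([305.5, 239.3])]
14 [array([302.4, 240.7]), array([307.3, 238.6])] inner [array([304.5, 239.8]), array([305.2, 239.5])]
mark [304.4 245.5]
mark [305.4 247. ]
mark [310. 243.]
mark [311.1 244.5]
```

The left lug's edge has shifted 2.4 px and the right lug about -1.8 px, and both agree with a 16 mm eye gap. I'll hold it there.

```bash
python3 -m creep '[[[0,0,0],0],[[0,0,0],0],[[0,0,0],0],[[0,0,0],0],[[0,0,0],0]]'; python3 -m creep '[[[0,0,0],0],[[0,0,0],0],[[0,0,0],0],[[0,0,0],0],[[0,0,0],0]]'; python3 - <<'E'
from h import *
snap('scene','scene23')
np.set_printoptions(linewidth=200)
q=np.load('scene23.npz')['pixels'].mean(2).astype(int)
for v in range(238,246): print(v,q[v,297:315])
E
```

```text
time: 23.8
ee_pos: [437.5, -202.4, 152.9]
ee_rot: [1.932, -2.477, 0.0]
contact_force: [0.2, 0.8, -1.4]
width: 0.366
time: 24.42
ee_pos: [437.5, -202.5, 152.9]
ee_rot: [1.932, -2.477, 0.0]
contact_force: [-0.6, 0.1, -1.9]
width: 0.368
238 [ 82  81  83  82  50  49  51  60  73  58  51  49  55  79  69 111 175 196]
239 [ 65  74  77  72  55  48  50  60  81  62  56  50  56  60  66 132 192 192]
240 [105  81  67  62  53  46  48  69 106 114 110  61  51  59 102 159 174 189]
241 [115 102 103  70  64  53  49  81 143 177 166 108 106 124 153 174 172 182]
242 [ 79  96 109  84  91  81  56  93 168 181 161 142 172 152 176 175 175 174]
243 [ 68  65  68  76  88  83  67  99 155 152 143 159 195 186 149 177 179 177]
244 [110 106  79  71  66  77  93 133 150 159 165 172 185 196 119 161 170 145]
245 [203 201 190 183 167 145 188 189 150 205 171 172 172 169 145 130 132  88]
```

```bash
python3 -m creep '[[[0,0,0.002],0],[[0,0,0.003],0],[[0,0,0.003],0],[[0,0,0],0]]'; python3 z.py scene24 285 205 45 48 12 1
```

```text
time: 24.98
ee_pos: [437.7, -202.5, 161.2]
ee_rot: [-1.932, 2.477, -0.001]
contact_force: [0.4, 0.3, -2.0]
width: 0.366
```

View pics/scene24z.png

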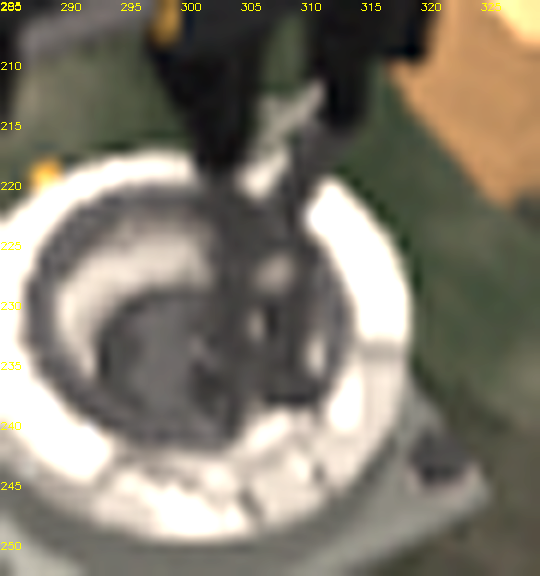

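```bash
python3 -m creep '[[[0,0,0.003],0],[[0,0,0.004],0],[[0,0,0.005],0],[[0,0,0.005],0],[[0,0,0.004],0]]';  python3 z.py scene25 285 195 45 55 10 1
```

```text
time: 25.65
ee_pos: [437.6, -202.5, 182.3]
ee_rot: [-1.932, 2.477, -0.001]
contact_force: [-0.8, -0.3, -1.8]
width: 0.362
```

View pics/scene25z.png

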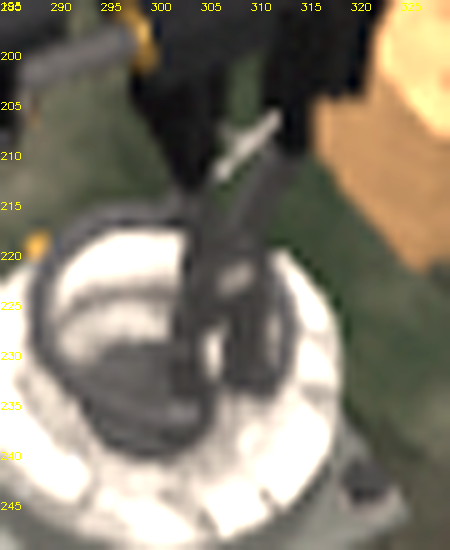

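The ring is up clear of the housing on the pins, with its outline from (288,225) to (314,230) and the eyes at about (303,235). I'll carry on lifting.

```bash
python3 -m creep '[[[0,0,0.005],0],[[0,0,0.006],0],[[0,0,0.007],0],[[0,0,0.007],0],[[0,0,0.007],0]]';  python3 -m creep '[[[0,0,0.007],0],[[0,0,0.006],0],[[0,0,0.004],0],[[0,0,0.002],0],[[0,0,0],0]]';  python3 -m creep '[[[0,0,0],0],[[0,0,0],0],[[0,0,0],0],[[0,0,0],0]]'; python3 z.py scene26 280 180 50 60 9 1; python3 - <<'E'
from h import *
c=dict(np.load('scene26.npz'));r=np.load('scene0.npz')
z=c['z_map'];vv,uu=np.mgrid[:384,:512]
W=(np.stack([(uu-c['cx'])/c['fx']*z,(vv-c['cy'])/c['fy']*z,z],-1)-c['t'])@c['R']
m=(z>0)&(W[...,2]>100)&(W[...,2]<150)&(abs(W[...,0]-455)<55)&(abs(W[...,1]+203)<50)
print(m.sum(),np.percentile(W[m],[1,10,50,90,99],axis=0).round(0).tolist())
for v in range(215,236): print(v,[(int(u),*[int(round(x)) for x in W[v,u]]) for u in np.where(m[v])[0] if u>296][:12])
E
```

```text
time: 26.32
ee_pos: [437.6, -202.4, 214.4]
ee_rot: [-1.932, 2.477, -0.0]
contact_force: [-0.1, 0.3, -2.1]
width: 0.363
time: 26.95
ee_pos: [437.5, -202.4, 232.9]
ee_rot: [1.932, -2.477, 0.0]
contact_force: [-1.1, -0.4, -1.3]
width: 0.364
time: 27.45
ee_pos: [437.5, -202.4, 232.8]
ee_rot: [1.932, -2.477, 0.0]
contact_force: [-0.3, 0.4, -1.2]
width: 0.364
243 [[424.0, -235.0, 111.0], [427.0, -223.0, 113.0], [438.0, -196.0, 118.0], [485.0, -177.0, 142.0], [491.0, -173.0, 149.0]]
215 [(303, 441, -191, 144), (304, 438, -191, 149), (307, 433, -195, 150), (308, 433, -200, 145), (309, 434, -203, 142), (310, 429, -201, 149), (311, 428, -203, 149), (312, 428, -207, 145), (313, 425, -208, 147), (315, 436, -227, 119), (316, 434, -228, 120)]
216 [(303, 440, -190, 143), (304, 436, -189, 148), (306, 434, -194, 146), (307, 434, -197, 143), (309, 435, -205, 135), (310, 429, -202, 143), (311, 428, -205, 142), (313, 426, -209, 142), (315, 432, -223, 122), (316, 433, -227, 118)]
217 [(303, 439, -190, 140), (304, 435, -189, 144), (305, 433, -190, 146), (306, 434, -194, 142), (307, 432, -195, 143), (309, 
[... 1816 characters left out ...]
 119), (299, 440, -180, 119), (300, 438, -181, 120), (301, 438, -184, 117), (302, 435, -185, 121), (303, 435, -189, 116), (304, 433, -190, 118), (305, 431, -191, 119), (306, 430, -193, 118), (307, 430, -197, 115)]
225 [(297, 442, -176, 117), (298, 439, -176, 119), (300, 436, -180, 120), (301, 434, -181, 121), (302, 433, -184, 119), (303, 432, -185, 119), (304, 430, -187, 120), (305, 428, -188, 121), (306, 427, -190, 121), (307, 427, -194, 117)]
226 [(299, 438, -179, 114), (300, 435, -179, 118), (301, 432, -179, 121), (302, 432, -182, 118), (303, 430, -184, 119), (304, 429, -186, 118), (305, 427, -187, 119), (306, 425, -189, 119)]
227 []
228 []
229 []
230 []
231 []
232 []
233 []
234 []
235 []
```

View pics/scene26z.png

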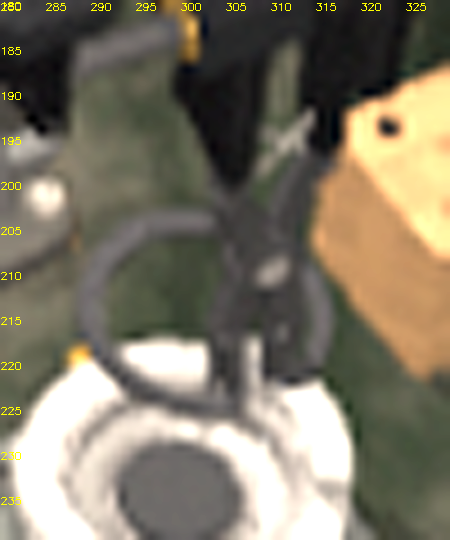

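```bash
python3 -m creep '[[[0,0,0],0],[[0,0,0],0],[[0,0,0],0],[[0,0,0],0]]'; python3 - <<'E'
from h import *
s=sense();print(s['qvel'].round(4),s['width']);print(close_job())
E
```

```text
time: 28.0
ee_pos: [437.5, -202.4, 232.9]
ee_rot: [1.932, -2.477, 0.0]
contact_force: [-0.2, 0.0, -1.7]
width: 0.365
[-0.      0.001  -0.0008  0.0009  0.0012 -0.0007  0.0008] 0.3646365651135228
the job is handed in; nothing more can be done
None
```

I took the circlip out of its groove and handed the job in at 28.0 s. It hangs on the pins of the squeezed pliers about 8 cm above its seat; no verdict was given.

- **Removal:** I drew the pliers from the block, put both pins through the eyes and squeezed in steps to 0.365 opening, about 32 mm between the fingers. I held that for well over a second, then lifted slowly.
- **Gap:** the eyes are about 16 to 16.5 mm apart. That comes from how far the lugs moved in the image, the strip showing between them and the finger opening. At camera resolution it is good to about 1 to 1.5 mm.
- **Final state:** the depth map puts the ring at about z = 118 mm, clear of the housing. The arm is still, and the wrist reads about -1.7 N, roughly the weight of the pliers and ring.

**What went wrong:** my first tries at the eyes pressed the pins onto metal several times, with up to about 12 N at the wrist. I had judged the pin position from image outlines alone, which left me about 8 mm off along the camera's line of sight. The depth map showed the error, and the next descent went in without resistance. An earlier estimate that the pliers had slipped about 7 mm in the grip disagreed with this and turned out to be wrong.

I did not re-measure the bystanders at the end. The wrist force showed no contact except when the pins pressed on the housing or ring.

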